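Bolt the warp posts to the bead loom's beam

TASK

Make the bead loom ready for warping. First press shut the flip cap of every open bead tube in the rack so that nothing can spill; then bolt every warp post standing on the bench to the slotted beam, each one upright at an engraved line of its own: let its T-head down into the slot, turn it clockwise until it lies square across under the lips, and tighten its wing nut firmly down on the beam. Do not disturb the other things on the bench.

Things in the scene. Friction and masses are not known exactly. Their poses are not given: they have to be found in the camera images.
- beam: fixed aluminium loom beam, a flat bar 150 mm wide (its x) and 320 mm long (its y), 32 mm high, with one T-slot running along its y axis through its middle, open at both ends. Origin: centre of its underside, on the bench. Slot mouth 26 mm wide between two lips 10 mm thick (top at z = 32 mm); below them a cavity 62.6 mm wide and 16 mm high whose floor is at z = 6 mm
- line1 (a point): centre of the slot at one of the three dark lines engraved across the beam's top, at beam y = -95 mm, at the height of the beam's top (32 mm over the bench). Axes as the beam's
- line2 (a point): centre of the slot at one of the three dark lines engraved across the beam's top, at beam y = 0 mm, at the height of the beam's top (32 mm over the bench). Axes as the beam's
- line3 (a point): centre of the slot at one of the three dark lines engraved across the beam's top, at beam y = +95 mm, at the height of the beam's top (32 mm over the bench). Axes as the beam's
- post1_mid (a point): loose T-bolt warp post (may be absent), 96 mm tall, 0.185 kg, standing on its head at the start; point on its axis (z) 48 mm above the head's underside. Dark steel head 60 mm long (x), 22 wide (y), 14 high; its corners (+x,-y) and (-x,+y) are cut back 8 x 11 mm: under the lips it turns only clockwise (from above) from along to across the slot, and is stopped 6 to 12 degrees past square
- post1_tang (a point): upper part of post 1 where it is held: flat steel tang 64 to 96 mm above the head's underside, 11 mm along x, 7 mm along y (grip the 7 mm); this point is 84 mm above the underside, on the axis. Fingertips must stay above the wing nut, whose top is at 62 mm. Axes as the post's. Round stud 10 mm below. All posts are alike
- nut1: wing nut on post 1; origin on the axis, underside of its flange (36 mm across, 4 thick), at first 28 mm above the head's underside. Wing bar 44 mm along x, 14 along y, 4 to 34 mm above the origin; at first parallel to the tang. Clockwise relative to the post it sinks 1.91 mm/rad (up to 4 rad; thread friction 0.03 N m): bites at about 2.1 rad, firm 0.4 to 1 rad later with 0.2 N m or more
- post2_mid (a point): loose T-bolt warp post (may be absent), 96 mm tall, 0.185 kg, standing on its head at the start; point on its axis (z) 48 mm above the head's underside. Dark steel head 60 mm long (x), 22 wide (y), 14 high; its corners (+x,-y) and (-x,+y) are cut back 8 x 11 mm: under the lips it turns only clockwise (from above) from along to across the slot, and is stopped 6 to 12 degrees past square
- post2_tang (a point): upper part of post 2 where it is held: flat steel tang 64 to 96 mm above the head's underside, 11 mm along x, 7 mm along y (grip the 7 mm); this point is 84 mm above the underside, on the axis. Fingertips must stay above the wing nut, whose top is at 62 mm. Axes as the post's. Round stud 10 mm below. All posts are alike
- nut2: wing nut on post 2; origin on the axis, underside of its flange (36 mm across, 4 thick), at first 28 mm above the head's underside. Wing bar 44 mm along x, 14 along y, 4 to 34 mm above the origin; at first parallel to the tang. Clockwise relative to the post it sinks 1.91 mm/rad (up to 4 rad; thread friction 0.03 N m): bites at about 2.1 rad, firm 0.4 to 1 rad later with 0.2 N m or more
- post3_mid (a point): loose T-bolt warp post (may be absent), 96 mm tall, 0.185 kg, standing on its head at the start; point on its axis (z) 48 mm above the head's underside. Dark steel head 60 mm long (x), 22 wide (y), 14 high; its corners (+x,-y) and (-x,+y) are cut back 8 x 11 mm: under the lips it turns only clockwise (from above) from along to across the slot, and is stopped 6 to 12 degrees past square
- post3_tang (a point): upper part of post 3 where it is held: flat steel tang 64 to 96 mm above the head's underside, 11 mm along x, 7 mm along y (grip the 7 mm); this point is 84 mm above the underside, on the axis. Fingertips must stay above the wing nut, whose top is at 62 mm. Axes as the post's. Round stud 10 mm below. All posts are alike
- nut3: wing nut on post 3; origin on the axis, underside of its flange (36 mm across, 4 thick), at first 28 mm above the head's underside. Wing bar 44 mm along x, 14 along y, 4 to 34 mm above the origin; at first parallel to the tang. Clockwise relative to the post it sinks 1.91 mm/rad (up to 4 rad; thread friction 0.03 N m): bites at about 2.1 rad, firm 0.4 to 1 rad later with 0.2 N m or more
- rack: fixed wooden rack, 270 mm (x) by 66 mm (y), 45 mm high, for four bead tubes 62 mm apart in a row along its x; origin: centre of its underside. One of the four tubes, in any place, is already shut (its cap does not move) and needs nothing; the other three, 1 to 3, are found by their hinge points
- tube1_hinge (a point): hinge of the flip cap of bead tube 1, 100 mm above the bench and 22 mm to the -y side of the tube's axis. Clear tube 36 mm across fixed in the rack, its top 100 mm above the bench. The hinge runs along x, the tube and the shut cap lie to its +y side; z up
- cap1 (a joint): white flip cap 40 mm across and 6 mm thick with a small tab opposite the hinge, reaching 50 mm from the hinge; 0 = shut flat on the tube, grows as it opens up and over towards -y (1.57 = upright, 2.1 = its stop). A stiff hinge (0.02 N m): it stays where it is left
- tube2_hinge (a point): hinge of the flip cap of bead tube 2, 100 mm above the bench and 22 mm to the -y side of the tube's axis. Clear tube 36 mm across fixed in the rack, its top 100 mm above the bench. The hinge runs along x, the tube and the shut cap lie to its +y side; z up
- cap2 (a joint): white flip cap 40 mm across and 6 mm thick with a small tab opposite the hinge, reaching 50 mm from the hinge; 0 = shut flat on the tube, grows as it opens up and over towards -y (1.57 = upright, 2.1 = its stop). A stiff hinge (0.02 N m): it stays where it is left
- tube3_hinge (a point): hinge of the flip cap of bead tube 3, 100 mm above the bench and 22 mm to the -y side of the tube's axis. Clear tube 36 mm across fixed in the rack, its top 100 mm above the bench. The hinge runs along x, the tube and the shut cap lie to its +y side; z up
- cap3 (a joint): white flip cap 40 mm across and 6 mm thick with a small tab opposite the hinge, reaching 50 mm from the hinge; 0 = shut flat on the tube, grows as it opens up and over towards -y (1.57 = upright, 2.1 = its stop). A stiff hinge (0.02 N m): it stays where it is left
- bowl_c (a point): orange plastic bowl, 100 mm across, 50 mm high, loose; point at its centre, 25 mm up. Not part of the job
- spool_c (a point): brass wire spool, 52 mm across, 40 mm high, loose; point at its centre, 20 mm up. Not part of the job
- pliers_c (a point): pliers with black handles lying flat, about 150 mm long and 11 mm high, loose; point 5 mm up near the joint. Not part of the job
- jar_c (a point): small amber jar with a lid, 56 mm across, 70 mm high, loose; point at its centre, 35 mm up. Not part of the job
Mind the look-alikes: they are no part of the job. Leave any red look-alike of the part that bears post1_mid alone. What is shaped like the part that bears tube3_hinge but purple is not meant.

How it is judged:
On the way:
1. every tube's cap is pressed shut (value of joint each of cap1, cap2, cap3 below 0.08 rad), for 0.2 s.
At the end, for the whole second after the job is handed in: every cap is shut (below 0.08 rad); every post present is upright (within 0.12 rad) within 15 mm of an engraved line, its head under the lips and square across the slot (within 0.35 rad), and its wing nut presses on the beam with more than 5 N (all of step 1 and (horizontal distance between post1_mid and line1 below 0.015 m or horizontal distance between post1_mid and line2 below 0.015 m or horizontal distance between post1_mid and line3 below 0.015 m) and z of post1_mid in the frame of beam between 0.05 and 0.062 m and angle between each of post1_mid, post2_mid, post3_mid's own z axis and vertical below 0.12 rad and angle between the x axis of each of post1_mid, post2_mid, post3_mid and the x axis of beam, either way round below 0.35 rad and contact force between each of nut1, nut2, nut3 and beam above 5 N and (horizontal distance between post2_mid and line1 below 0.015 m or horizontal distance between post2_mid and line2 below 0.015 m or horizontal distance between post2_mid and line3 below 0.015 m) and z of post2_mid in the frame of beam between 0.05 and 0.062 m and (horizontal distance between post3_mid and line1 below 0.015 m or horizontal distance between post3_mid and line2 below 0.015 m or horizontal distance between post3_mid and line3 below 0.015 m) and z of post3_mid in the frame of beam between 0.05 and 0.062 m); the robot touches nothing.
It fails at once if a wing nut bears on the beam while a tube stands open (value of joint any of cap1, cap2, cap3 above 0.3 rad and contact force between any of nut1, nut2, nut3 and beam above 5 N).
It fails at once if the bowl is pushed more than 40 mm away (distance of bowl_c from where it was at the start of the episode above 0.04 m).
It fails at once if the spool is pushed more than 40 mm away (distance of spool_c from where it was at the start of the episode above 0.04 m).
It fails at once if the pliers is pushed more than 40 mm away (distance of pliers_c from where it was at the start of the episode above 0.04 m).
It fails at once if the jar is pushed more than 40 mm away (distance of jar_c from where it was at the start of the episode above 0.04 m).
Of post1, post2, post3 only 2 to 3 are there at a start; the rules pass over those that are not, and their reading is None.
At some moment in a run one of post1, post2, post3 may be knocked a few centimetres aside while the robot is not near it.
It also fails if it takes over 210 s, if anything falls off the work surface, if the arm or the gripper's body presses on something with over 40 N, if the wrist force passes 120 N, or if a joint passes its speed limit or range.

ROBOT

A 6-joint arm with a two-finger parallel gripper is mounted at the origin on the work surface. World frame = base frame: x ahead of the robot, y to its left, z up, the work surface at z = 0. Lengths are in m, angles in rad, forces in N, time in s.
With the tool pointing down it reaches from about 0.35 to 0.975 m from the base axis. Payload 4.9 kg.
Tool frame: the origin (TCP) lies at the very end of the fingers, on their centre line; the grasp point (between the pads) lies 19 mm behind it; z points along the fingers, y is the line along which they close (so a half turn about z gives the same grasp; the last joint's range is limited). The gripper opens to 85 mm and grips with 20 to 120 N. Pads are 22 mm wide; open, the fingers measure 114 mm over their backs; the gripper's body (76 mm by 85 mm) begins 54 mm behind the grasp point. The pads swing forward as they close: fully open they stand 13 mm farther back than shut.
Start: joints at [1.141, 0.053, 1.613, -0, 1.476, -0.119], TCP at [0.191, 0.595, 0.231] pointing down, gripper open.
Joint ranges: [-3.01, 3.01], [-1.01, 2.22], [0.06, 2.58], [-1.02, 4.17], [0.09, 2.62], [-3.14, 3.14]. Speed limits (rad/s): [2.57, 2.57, 3.14, 3.14, 3.14, 3.14].

INTERFACE

Orientations are given as a rotation vector (axis times angle).
In Python, from station import ctrl, imaging gives the robot as it stands.
- The arm moves only by the tool play_rows, never from a script. Its argument "series" is a list of rows, each a list of 3 entries, a list of its own where there are three numbers: the opening, from 0 (shut) to 1 (fully open), then the shift along the tool's x, y, z each as a share of 0.05 m, from -1 to 1, then the turn, a rotation vector about the tool's x, y, z each as a share of 8 degrees, from -1 to 1. In form: [[grip, [dx, dy, dz], [ax, ay, az]], ...]. A call has 1 to 8 rows; each row shifts and turns the commanded pose from where the row before left it, along the tool's axes as they then stand; what a row does not reach is not made up. A row lasts 1/8 s, in which the tool goes at most 62.5 mm and 10.7 degrees, less where a joint would pass 70% of its speed; a pose out of reach is approached as far as the arm can. A call with a number of a shift or a turn outside -1 to 1 is refused whole. A call with a gripper value outside its range is refused whole. The fingers move at their own pace and stop on an object; "force" is the grip in N (left out, the last holds). Time passes only in rows, so rows that do not move let the fingers close. It gives the time, the measured TCP pose, the force, the opening and the grip force at its end, in the units of the state.
- ctrl.get_obs(): the state, without advancing time (a new reading comes with each control period).
- imaging.get_image(name): name is "side" or "top" or "wrist"; returns a dict with "color" (420x560x3 uint8, blue, green, red), "fx", "fy", "cx", "cy" (pixels), "extrinsics" (4x4, takes a point from world to camera coordinates); the wrist camera has in their place "hand_eye" (4x4, takes a point from camera to tool coordinates, whose origin is the TCP and whose axes are the flange's). Camera axes: x right, y down, z forward; pixel columns grow to the right and rows downward; lengths in m; the calibration is good to about 2 mm. The wrist camera is an equidistant fisheye: a pixel r from the principal point sees the ray r / f radians off the axis. A picture is of the moment at which its call begins: read the wrist's pose just before it. There is no depth.
- ctrl.finish_job(): hands the job in; it is judged then, once.
The state is a dict: "t": time; "q": joint angles; "dq": joint speeds; "effort": joint torques, N m; "tool_pos": TCP position; "tool_rot": TCP orientation; "contact_force": force on the tool from outside, world axes, zero at the start; "wrist_torque": the same for the moment, N m; "opening": finger opening in m; "grip_force": force on a finger pad.
Only numpy, scipy, OpenCV 4.12 (cv2) and the standard library are available. Lean on these libraries where they do the work, as an engineer would, in place of code of your own. Each camera call takes 0.05 s, during which the arm holds its last target. There are 200 camera calls.

## Working session

There is one attempt and no reset: what is moved stays moved. The work goes in short steps, Python scripts to look and compute and a tool call to move; the robot and the scene stay as the last step left them, time stands still between calls to the robot, and variables do not carry over. Pictures are saved under pics/ and viewed, at most 14 in all, crops included, and the job is handed in when it is done.

Besides the shell and the picture viewer there is one more tool, called after "Emit:" as a command line: name --argument value ..., lists and objects as JSON in quotes. play_rows: Moves the arm, as the interface text tells. Shift numbers are shares of 0.05 m and turn numbers shares of 8 degrees, none past 1 either way. Its arguments: {"type":"object","properties":{"series":{"type":"array"},"force":{"type":"number"}},"required":["series"]}

```bash
ls; mkdir -p pics; cat > h.py <<'E'
import sys; sys.path.insert(0,'.')
import numpy as np, cv2
from scipy.spatial.transform import Rotation as R
from station import ctrl, imaging
def grab(n,save=None):
    o=ctrl.get_obs(); im=imaging.get_image(n)
    im['o']=o
    if save: cv2.imwrite(f'pics/{save}.png',im['color'])
    return im
def ray(im,u,v):
    if 'hand_eye' in im:
        d=np.array([u-im['cx'],v-im['cy']]); r=np.hypot(*d); th=r/im['fx']
        d=np.r_[d/max(r,1e-9)*np.sin(th),np.cos(th)]
        H=im['hand_eye']; M=R.from_rotvec(im['o']['tool_rot']).as_matrix()
        return M@H[:3,3]+np.array(im['o']['tool_pos']), M@H[:3,:3]@d
    E=im['extrinsics']; d=np.array([(u-im['cx'])/im['fx'],(v-im['cy'])/im['fy'],1])
    return -E[:3,:3].T@E[:3,3], E[:3,:3].T@d
def onz(im,u,v,z):
    p,d=ray(im,u,v); return p+d*(z-p[2])/d[2]
def st():
    o=ctrl.get_obs(); M=R.from_rotvec(o['tool_rot']).as_matrix()
    print('t',round(o['t'],2),'p',np.round(o['tool_pos'],4),'yaw(y axis)',np.round(np.degrees(np.arctan2(M[1,1],M[0,1])),1),'z',np.round(M[:,2],3),'F',np.round(o['contact_force'],1),'op',round(o['opening'],4),'g',o['grip_force'],'q',np.round(o['q'],2)); return o,M
E
python3 - <<'E'
from h import *
o,M=st(); print(M)
for n in('top','side','wrist'):
    im=grab(n,n+'0'); print(n,im['fx'],im['cx'],im['cy']); 
    if n!='wrist':print(np.round(im['extrinsics'],3), ray(im,0,0)[0])
    else: print(np.round(im['hand_eye'],3))
E
```

```text
pics
t 0.0 p [0.1909 0.5945 0.2301] yaw(y axis) 72.2 z [-0.001 -0.002 -1.   ] F [ 0.1  0.7 -0.3] op 0.0855 g 0.0 q [ 1.14  0.05  1.61  0.    1.48 -0.12]
[[-9.52094339e-01  3.05803247e-01 -8.62615486e-04]
 [ 3.05804352e-01  9.52092617e-01 -1.82926386e-03]
 [ 2.61895006e-04 -2.00542334e-03 -9.99997955e-01]]
top 433.13501770352764 274.6788700851166 212.65152155649437
[[ 0.017 -1.     0.024 -0.058]
 [-0.981 -0.022 -0.194  0.553]
 [ 0.194 -0.021 -0.981  1.096]
 [ 0.     0.     0.     1.   ]] [ 0.33098498 -0.02296903  1.18367449]
side 512.3613442158822 286.6159967805613 215.09741258020708
[[ 0.996 -0.094  0.008 -0.563]
 [-0.052 -0.61  -0.791  0.093]
 [ 0.079  0.787 -0.612  1.687]
 [ 0.     0.     0.     1.   ]] [ 0.43131974 -1.32373779  1.11108523]
wrist 325.19226210127806 282.11505390390914 211.86859007909888
[[-0.    -0.949 -0.315  0.08 ]
 [ 1.    -0.     0.    -0.001]
 [-0.    -0.315  0.949 -0.143]
 [ 0.     0.     0.     1.   ]]
```

View pics/top0.png

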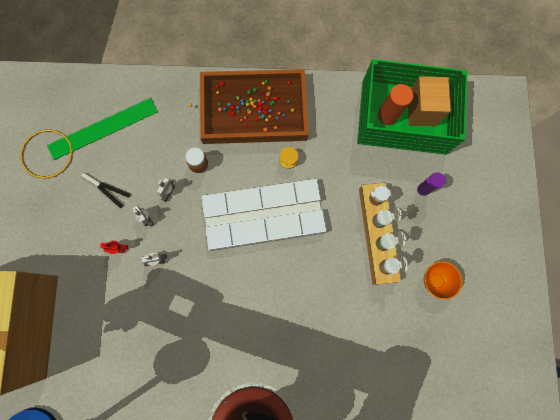

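View pics/side0.png

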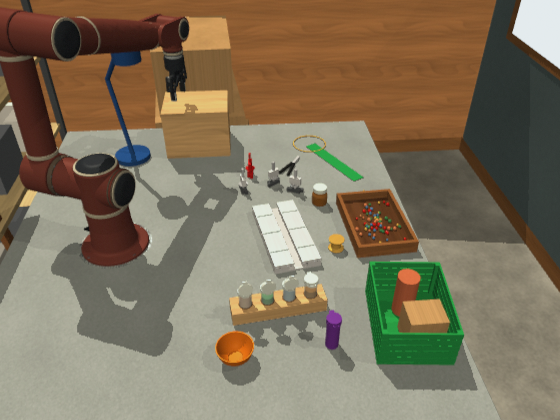

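The top view shows three steel posts near (165,187), (142,214) and (153,259). The red look-alike is at (114,247), the beam is centred near (264,214), and the rack is near (381,233) with caps open to the right. I'll take a zoomed montage next.

```bash
python3 - <<'E'
from h import *
t=cv2.imread('pics/top0.png'); s=cv2.imread('pics/side0.png')
def c(i,x,y,w,h): return cv2.resize(i[y:y+h,x:x+w],(400,300),interpolation=cv2.INTER_CUBIC)
m=np.vstack([np.hstack([c(t,90,165,120,120),c(t,190,170,150,90)]) if 0 else np.hstack([c(t,90,165,140,105),c(t,190,165,148,111)]),np.hstack([c(t,340,175,160,120),c(s,220,260,120,90)])])
cv2.imwrite('pics/m1.png',m)
E
```

```text
(no output)
```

View pics/m1.png

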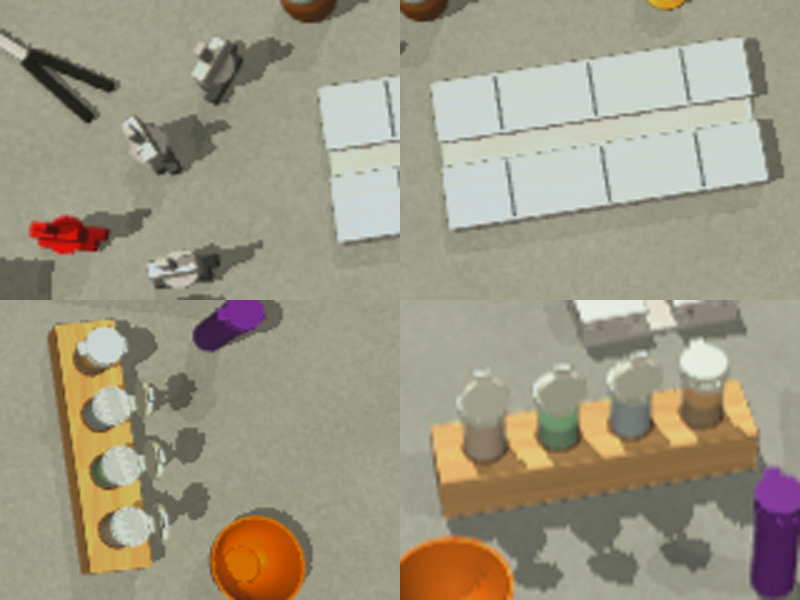

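```bash
python3 - <<'E'
from h import *
t=grab('top')
def P(l,z): return np.array([onz(t,u,v,z)[:2] for u,v in l])
rk=P([(360,185),(384.8,183),(400,281),(374,284.2)],.045); print('rack',rk.round(3),rk.mean(0),np.linalg.norm(np.diff(rk,axis=0),axis=1))
b=P([(201.5,195.7),(317.6,179.1),(326.1,232.3),(207.8,249.7)],.032);print('beam',b.round(3),b.mean(0),np.linalg.norm(np.diff(b,axis=0),axis=1))
# shut cap centre z .106 ; posts approx stud mid
print('shut',P([(381,194)],.106),'bowl',P([(443,280)],.05),'purple',P([(437,180)],.1),'jar',P([(197,158)],.07))
for n,l in dict(A=[(166,187)],B=[(142,214)],C=[(152,259)],red=[(114,247)],pl=[(98,177)]).items(): print(n,P(l,.05).round(3))
E
```

```text
rack [[ 0.638 -0.278]
 [ 0.646 -0.347]
 [ 0.381 -0.378]
 [ 0.372 -0.31 ]] [ 0.50929414 -0.32823645] [0.06867127 0.26627361 0.06933398]
beam [[ 0.602  0.153]
 [ 0.656 -0.164]
 [ 0.508 -0.187]
 [ 0.455  0.129]] [ 0.55511418 -0.01739153] [0.32140599 0.14963293 0.31990267]
shut [[ 0.59930334 -0.31860917]] bowl [[ 0.38569616 -0.48994913]] purple [[ 0.64186705 -0.46873572]] jar [[0.69596394 0.16401534]]
A [[0.619 0.246]]
B [[0.544 0.304]]
C [[0.426 0.269]]
red [[0.455 0.37 ]]
pl [[0.643 0.429]]
```

Emit:
play_rows --series '[[0,[0,0,0],[0,0,-1]],[0,[0,0,0],[0,0,-1]],[0,[0,0,0],[0,0,-1]],[0,[-0.3,-0.95,0],[0,0,0]],[0,[-0.3,-0.95,0],[0,0,0]],[0,[-0.3,-0.95,0],[0,0,0]],[0,[-0.3,-0.95,0],[0,0,0]],[0,[-0.3,-0.95,0],[0,0,0]]]'

```text
t: 1.2
tool_pos: [0.2916, 0.3655, 0.2311]
tool_rot: [-0.17, 3.137, -0.0]
contact_force: [0.4, 0.3, -0.1]
opening: 0.0001
grip_force: 0.0
```

Emit:
play_rows --series '[[0,[-0.3,-0.95,0],[0,0,0]],[0,[-0.3,-0.95,0],[0,0,0]],[0,[-0.3,-0.95,0],[0,0,0]],[0,[-0.3,-0.95,0],[0,0,0]],[0,[-0.3,-0.95,0],[0,0,0]],[0,[-0.3,-0.95,0],[0,0,0]],[0,[-0.3,-0.95,0],[0,0,0]],[0,[-0.3,-0.95,0],[0,0,0]]]'

```text
t: 2.2
tool_pos: [0.452, 0.0005, 0.2314]
tool_rot: [-0.169, 3.136, 0.0]
contact_force: [0.1, 0.8, 0.3]
opening: -0.0001
grip_force: 0.0
```

Emit:
play_rows --series '[[0,[0.15,-0.92,0],[0,0,0]],[0,[0.15,-0.92,0],[0,0,0]],[0,[0.15,-0.92,0],[0,0,0]],[0,[0.15,-0.92,0],[0,0,0]],[0,[0.15,-0.92,0],[0,0,0]],[0,[0.15,-0.92,0],[0,0,0]],[0,[0.15,-0.92,0],[0,0,0]]]'

```text
t: 3.08
tool_pos: [0.4338, -0.3251, 0.2312]
tool_rot: [-0.169, 3.137, 0.0]
contact_force: [0.7, 0.2, -0.4]
opening: -0.0002
grip_force: 0.0
```

```bash
cat >> h.py <<'E'
def rel(x,y,z,yaw=None):
    "steps (units) in tool axes to reach world point; turn left in units (+ = clockwise)"
    o,M=st(); d=M.T@(np.array([x,y,z])-o['tool_pos'])/.05; yx=np.degrees(np.arctan2(M[1,0],M[0,0]))
    print('steps',d.round(2),'yaw_x',round(yx,1),'turn',None if yaw is None else round(((yx-yaw+180)%360-180)/8,2))
E
python3 -c "
from h import *
rel(.4266,-.4205,.13,186.7)"
```

```text
t 3.08 p [ 0.4338 -0.3251  0.2312] yaw(y axis) 96.2 z [ 0.  0. -1.] F [ 0.7  0.2 -0.4] op -0.0002 g 0.0 q [-0.78 -0.15  1.81  0.    1.48 -2.46]
steps [ 0.35 -1.88  2.02] yaw_x -173.8 turn -0.07
```

Emit:
play_rows --series '[[0,[0.17,-0.94,0],[0,0,0]],[0,[0.18,-0.94,0],[0,0,0]],[0,[0,0,1],[0,0,0]],[0,[0,0,1],[0,0,0]],[0,[0,0.4,0],[0,0,0]],[0,[0,0.4,0],[0,0,0]],[0,[0,0.5,0],[0,0,0]],[0,[0,0.5,0],[0,0,0]]]'

```text
t: 4.08
tool_pos: [0.4186, -0.329, 0.1352]
tool_rot: [-0.171, 3.133, -0.008]
contact_force: [0.6, -0.4, -0.0]
opening: -0.0002
grip_force: 0.1
```

Emit:
play_rows --series '[[0,[0,0,0.2],[0,0,0]],[0,[0,0,0.2],[0,0,0]],[0,[0,0,0.1],[0,0,0]],[0,[0,0,0.03],[0,0,0]]]'

```text
t: 4.58
tool_pos: [0.4173, -0.3298, 0.1057]
tool_rot: [0.169, -3.137, -0.002]
contact_force: [-3.2, 3.8, 12.1]
opening: -0.0001
grip_force: 5.8
```

```bash
python3 -c "
from h import *
st();a=grab('side');b=grab('wrist')['color']
cv2.imwrite('pics/c1.png',np.vstack([cv2.resize(a['color'][240:345,200:340],(560,420)),b])[:,:]) 
i=np.hstack([cv2.resize(a['color'][240:345,200:340],(400,300)),cv2.resize(b,(400,300))]);cv2.imwrite('pics/c1.png',i)"
```

```text
t 4.58 p [ 0.4173 -0.3298  0.1057] yaw(y axis) 96.2 z [-0.     0.001 -1.   ] F [-3.2  3.8 12.1] op -0.0001 g 5.7629584692040225 q [-0.81 -0.06  1.94  0.    1.26 -2.49]
```

View pics/c1.png

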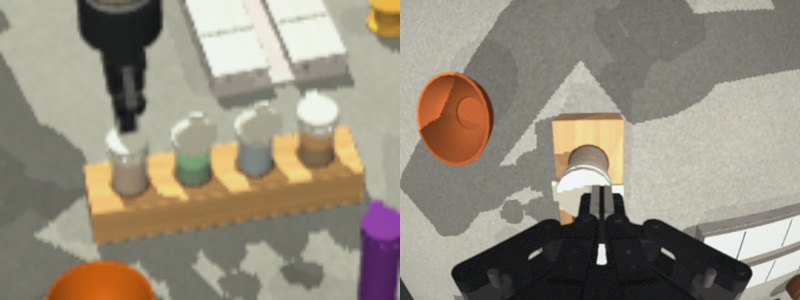

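Cap 1 is pressed flat, at 12 N and TCP z 0.106. The same motion goes to the next two tubes.

Emit:
play_rows --series '[[0,[0,0,-0.8],[0,0,0]],[0,[0,0,-0.8],[0,0,0]],[0,[-0.6,-0.7,0],[0,0,0]],[0,[-0.64,-0.7,0],[0,0,0]],[0,[0,-0.5,0],[0,0,0]],[0,[0,0,0.55],[0,0,0]],[0,[0,0,0.55],[0,0,0]],[0,[0,0.4,0],[0,0,0]]]'

```text
t: 5.68
tool_pos: [0.4852, -0.3966, 0.1261]
tool_rot: [0.166, -3.133, -0.007]
contact_force: [0.8, 0.2, 0.8]
opening: -0.0004
grip_force: 0.0
```

Emit:
play_rows --series '[[0,[0,0.5,0],[0,0,0]],[0,[0,0.5,0],[0,0,0]],[0,[0,0.5,0],[0,0,0]],[0,[0,0,0.2],[0,0,0]],[0,[0,0,0.2],[0,0,0]],[0,[0,0,0.1],[0,0,0]],[0,[0,0,0.03],[0,0,0]]]'

```text
t: 6.55
tool_pos: [0.4788, -0.323, 0.1055]
tool_rot: [0.169, -3.136, -0.003]
contact_force: [-6.5, 7.6, 18.3]
opening: -0.0002
grip_force: 9.4
```

Emit:
play_rows --series '[[0,[0,0,-0.8],[0,0,0]],[0,[0,0,-0.8],[0,0,0]],[0,[-0.6,-0.7,0],[0,0,0]],[0,[-0.64,-0.7,0],[0,0,0]],[0,[0,-0.5,0],[0,0,0]],[0,[0,0,0.55],[0,0,0]],[0,[0,0,0.55],[0,0,0]],[0,[0,0.4,0],[0,0,0]]]'

```text
t: 7.55
tool_pos: [0.5465, -0.3902, 0.1241]
tool_rot: [0.166, -3.132, -0.007]
contact_force: [0.8, 0.4, -0.2]
opening: 0.0004
grip_force: 0.0
```

Emit:
play_rows --series '[[0,[0,0.5,0],[0,0,0]],[0,[0,0.5,0],[0,0,0]],[0,[0,0.5,0],[0,0,0]],[0,[0,0,0.2],[0,0,0]],[0,[0,0,0.2],[0,0,0]],[0,[0,0,0.1],[0,0,0]],[0,[0,0,0.03],[0,0,0]]]'

```text
t: 8.43
tool_pos: [0.5407, -0.3164, 0.1054]
tool_rot: [0.168, -3.136, -0.003]
contact_force: [-9.5, 8.3, 23.2]
opening: 0.0002
grip_force: 11.6
```

Emit:
play_rows --series '[[0,[0,0,-0.9],[0,0,0]],[0,[0,0,-0.9],[0,0,0]],[0,[0,0,-0.9],[0,0,0]]]'

```text
t: 8.8
tool_pos: [0.5401, -0.3168, 0.2374]
tool_rot: [0.168, -3.136, -0.001]
contact_force: [0.3, -0.9, -0.3]
opening: -0.0
grip_force: 0.0
```

```bash
python3 -c "
from h import *
st();a=grab('side');b=grab('wrist')['color']
i=np.hstack([cv2.resize(a['color'][240:345,200:340],(400,300)),cv2.resize(b,(400,300))]);cv2.imwrite('pics/c2.png',i)"
```

```text
t 8.8 p [ 0.5401 -0.3168  0.2374] yaw(y axis) 96.1 z [-0.001  0.    -1.   ] F [ 0.3 -0.9 -0.3] op -0.0 g 0.0 q [-0.65  0.05  1.6  -0.    1.49 -2.33]
```

View pics/c2.png

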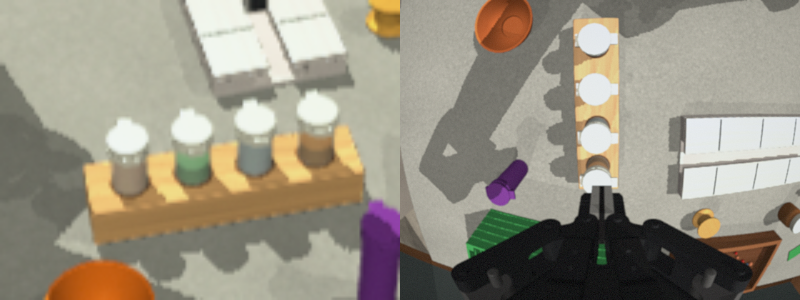

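All four caps lie flat now. Next I'll turn the tool and go over the beam to look at it.

Emit:
play_rows --series '[[0.3,[0,0,0],[0,0,1]],[0.3,[0,0,0],[0,0,1]],[0.3,[0,0,0],[0,0,1]],[0.3,[0,0,0],[0,0,1]],[0.3,[0,0,0],[0,0,1]],[0.3,[0,0,0],[0,0,1]],[0.3,[0,0,0],[0,0,1]],[0.3,[0,0,0],[0,0,1]]]'

```text
t: 9.9
tool_pos: [0.54, -0.3166, 0.235]
tool_rot: [-1.525, -2.744, -0.0]
contact_force: [0.5, -0.6, -0.7]
opening: 0.0258
grip_force: 0.0
```

Emit:
play_rows --series '[[0.3,[0,0,0],[0,0,1]],[0.3,[0,0,0],[0,0,1]],[0.3,[0,0,-0.5],[0,0,0.8]],[0.3,[0.9,0.2,-0.3],[0,0,0]],[0.3,[0.9,0.2,-0.3],[0,0,0]],[0.3,[0.9,0.2,-0.2],[0,0,0]],[0.3,[0.9,0.2,0],[0,0,0]],[0.3,[0,0,0],[0,0,0]]]'

```text
t: 10.9
tool_pos: [0.5493, -0.13, 0.3008]
tool_rot: [-2.019, -2.405, 0.0]
contact_force: [1.0, -0.3, -0.3]
opening: 0.0255
grip_force: 0.0
```

```bash
python3 -c "
from h import *
st();b=grab('wrist','w1')"
```

```text
t 10.9 p [ 0.5493 -0.13    0.3008] yaw(y axis) 10.0 z [-0.001  0.001 -1.   ] F [ 1.  -0.3 -0.3] op 0.0255 g 0.0 q [-0.36 -0.12  1.67  0.    1.6  -0.54]
```

View pics/w1.png

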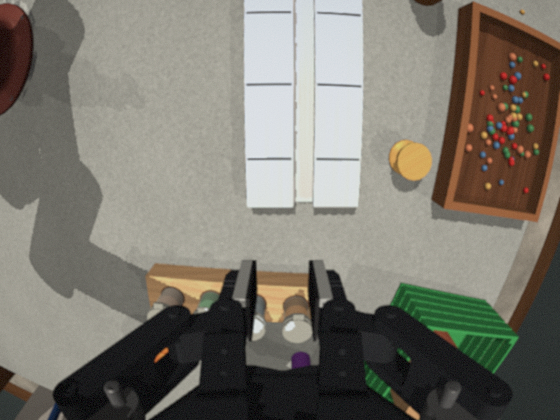

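The wrist view shows the beam's engraved lines at rows 12, 85 and 159. The slot runs between columns 296 and 314. I'll measure them at z = 0.032.

```bash
python3 - <<'E'
from h import *
b=grab('wrist'); c=b['color'].astype(int)
for v in (50,120,180):
    row=c[v]; print(v,[tuple(row[u]) for u in list(range(244,250))],[ (u,tuple(row[u])) for u in range(290,320)][::1] if v==120 else '')
pts={'L':[], 'R':[],'OL':[], 'OR':[]}
for v in range(20,195,5):
    g=c[v].mean(1); w=(g>195)&(c[v][:,0]>=c[v][:,2]-3)
    u=np.where(w[235:375])[0]+235
    if len(u)<20: continue
    gap=np.diff(u); k=gap.argmax()
    for n,x in zip(('OL','L','R','OR'),(u[0]-.5,u[k]+.5,u[k+1]-.5,u[-1]+.5)): pts[n].append(onz(b,x,v,.032)[:2])
for n,p in pts.items():
    if not p: continue
    p=np.array(p); m=p.mean(0); d=np.linalg.svd(p-m)[2][0]; d*=np.sign(d[1]); print(n,len(p),m.round(4),'at y=0 x:',(m+d*(-m[1]/d[1])).round(4),np.degrees(np.arctan2(d[1],d[0])).round(2))
for v in (12,85,159): print(onz(b,304,v,.032).round(4))
E
```

```text
50 [(np.int64(194), np.int64(192), np.int64(188)), (np.int64(223), np.int64(214), np.int64(208)), (np.int64(227), np.int64(222), np.int64(216)), (np.int64(226), np.int64(221), np.int64(216)), (np.int64(225), np.int64(220), np.int64(217)), (np.int64(227), np.int64(222), np.int64(217))] 
120 [(np.int64(177), np.int64(181), np.int64(181)), (np.int64(217), np.int64(215), np.int64(209)), (np.int64(228), np.int64(225), np.int64(221)), (np.int64(228), np.int64(224), np.int64(221)), (np.int64(229), np.int64(225), np.int64(221)), (np.int64(230), np.int64(225), np.int64(221))] [(290, (np.int64(228), np.int64(224), np.int64(219))), (291, (np.int64(227), np.int64(223), np.int64(220))), (292, (np.int64(226), np.int64(222), np.int64(219))), (293, (np.int64(213), np.int64(209), np.int64(208))), (294, (np.int64(179), np.int64(183), np.int64(185))), (295, (np.int64(169), np.int64(179), np.int64(181))), (296, (np.int64(205), np.int64(211), np.int64(206))), (297, (np.int64(224), np.int64(224), np.int64(221))), (298, (np.int64(222), np.int64(224), np.int64(219))), (299, (np.int64(221), np.int64(224), np
[... 982 characters left out ...]
))), (318, (np.int64(225), np.int64(226), np.int64(222))), (319, (np.int64(222), np.int64(222), np.int64(217)))]
180 [(np.int64(141), np.int64(154), np.int64(155)), (np.int64(143), np.int64(153), np.int64(155)), (np.int64(176), np.int64(177), np.int64(175)), (np.int64(217), np.int64(214), np.int64(207)), (np.int64(227), np.int64(225), np.int64(221)), (np.int64(224), np.int64(224), np.int64(219))] 
L 35 [ 0.5555 -0.0453] at y=0 x: [0.5465 0.    ] 101.19
R 35 [ 0.5691 -0.0427] at y=0 x: [0.5557 0.    ] 107.45
OL 35 [ 0.4886 -0.0564] at y=0 x: [0.4787 0.    ] 99.93
OR 35 [ 0.6347 -0.0288] at y=0 x: [0.6296 0.    ] 100.07
[0.541  0.0756 0.032 ]
[ 0.5574 -0.0192  0.032 ]
[ 0.5744 -0.112   0.032 ]
```

Emit:
play_rows --series '[[0.3,[0.93,0.1,0],[0,0,0]],[0.3,[0.93,0.1,0],[0,0,0]],[0.3,[0.93,0.1,0],[0,0,0]],[0.3,[0.93,0.1,0.2],[0,0,0]],[0.3,[0.93,0.1,0.2],[0,0,0]],[0.3,[0.93,0.1,0],[0,0,0]],[0.3,[0,0,0],[0,0,0]]]'

```text
t: 11.88
tool_pos: [0.5314, 0.1491, 0.2807]
tool_rot: [-2.02, -2.404, 0.002]
contact_force: [-0.8, -0.6, -0.7]
opening: 0.0256
grip_force: 0.0
```

```bash
python3 -c "
from h import *
st();b=grab('wrist','w2');c=b['color'][0:300,60:460]; cv2.imwrite('pics/w2c.png',cv2.resize(c,(800,600),interpolation=cv2.INTER_CUBIC))"
```

```text
t 11.88 p [0.5314 0.1491 0.2807] yaw(y axis) 9.9 z [-0.002 -0.    -1.   ] F [-0.8 -0.6 -0.7] op 0.0256 g 0.0 q [ 0.14 -0.15  1.72  0.    1.57 -0.03]
```

View pics/w2c.png

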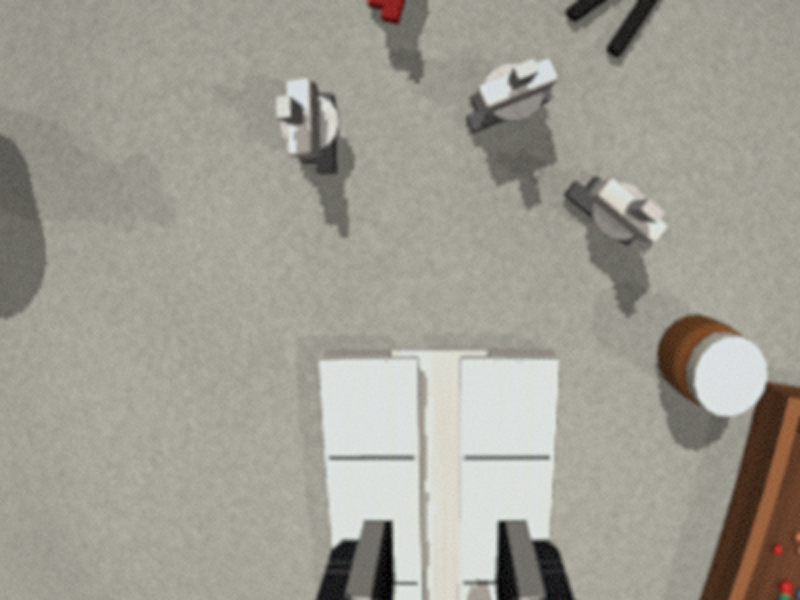

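The close view shows three posts. In crop pixels, the wing bars run (301,80)-(303,155) for C, (485,97)-(553,70) for B and (605,187)-(658,235) for A. The tangs are at (288,107), (522,73) and (640,205).

```bash
python3 - <<'E'
from h import *
b=grab('wrist')
f=lambda X,Y,z: onz(b,60+X/2,Y/2,z)[:2]
for n,e0,e1,tg in (('C',(301,80),(303,155),(288,107)),('B',(485,97),(553,70),(522,73)),('A',(605,187),(658,235),(640,205))):
    p,q=f(*e0,.062),f(*e1,.062); d=q-p; print(n,'bar mid',((p+q)/2).round(4),'len',np.linalg.norm(d).round(4),'yaw',np.degrees(np.arctan2(d[1],d[0])).round(1)%180,'tang',f(*tg,.09).round(4))
rel(.539,.0756,.28,100)
E
```

```text
C bar mid [0.4311 0.2702] len 0.0435 yaw 101.2 tang [0.4297 0.2715]
B bar mid [0.5457 0.308 ] len 0.0412 yaw 34.6 tang [0.544  0.3073]
A bar mid [0.6211 0.2502] len 0.0411 yaw 151.4 tang [0.6168 0.2526]
t 11.97 p [0.5318 0.1471 0.2811] yaw(y axis) 9.7 z [-0.001 -0.001 -1.   ] F [-0.1  0.7  0.5] op 0.0254 g 0.0 q [ 0.14 -0.15  1.72 -0.    1.57 -0.03]
steps [-1.43 -0.1   0.02] yaw_x 99.7 turn -0.03
```

Emit:
play_rows --series '[[0.4,[0.93,-0.53,0],[0,0,0]],[0.4,[0.93,-0.53,0],[0,0,0]],[0.4,[0.93,-0.53,0],[0,0,0]],[0.4,[0,0,1],[0,0,-0.19]],[0.4,[0,0,1],[0,0,0]],[0.4,[0,0,0.8],[0,0,0]],[0.4,[0,0,0],[0,0,0]]]'

```text
t: 12.85
tool_pos: [0.4276, 0.2695, 0.1379]
tool_rot: [-1.993, -2.424, 0.012]
contact_force: [0.3, 1.0, -0.8]
opening: 0.0346
grip_force: 0.0
```

```bash
python3 -c "
from h import *
b=grab('wrist');c=b['color'][170:420,120:440]; cv2.imwrite('pics/w3.png',cv2.resize(c,(768,600),interpolation=cv2.INTER_CUBIC))
o=b['o'];H=b['hand_eye']
rel(.430,.2708,.067,101.2)
def px(p):
    M=R.from_rotvec(o['tool_rot']).as_matrix(); t=M.T@(np.array(p)-o['tool_pos']); c=H[:3,:3].T@(t-H[:3,3]); r=np.hypot(c[0],c[1]); th=np.arctan2(r,c[2]); return b['cx']+c[0]/r*th*b['fx']-120, b['cy']+c[1]/r*th*b['fy']-170
print(px((.430,.2708,.096)),px(o['tool_pos']))"
```

```text
t 12.9 p [0.4293 0.2705 0.1409] yaw(y axis) 11.2 z [-0.002 -0.001 -1.   ] F [0.2 1.6 0.6] op 0.0342 g 0.0 q [ 0.42 -0.16  1.97 -0.    1.33  0.22]
steps [0.01 0.02 1.48] yaw_x 101.2 turn -0.0
(np.float64(166.48269683878362), np.float64(69.11121821881846)) (np.float64(161.64223743810595), np.float64(103.48170357347658))
```

View pics/w3.png

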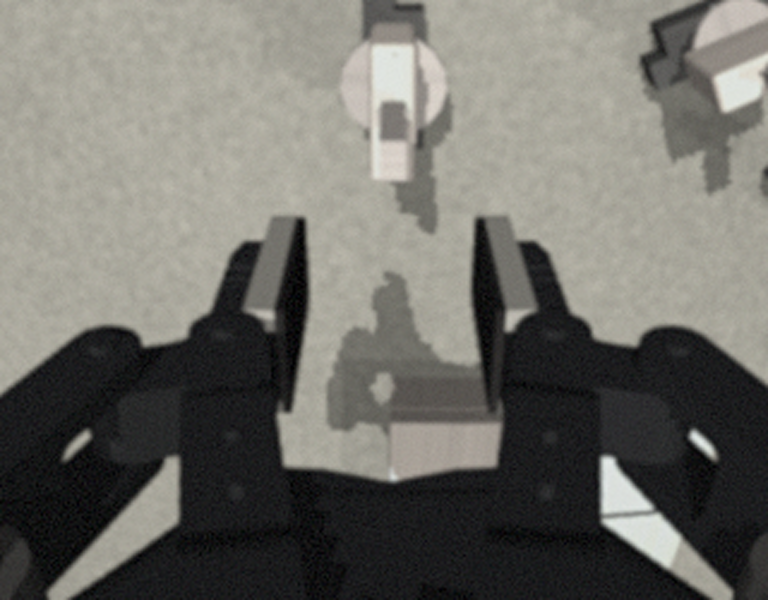

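The tang top shows at crop (392,160) against the predicted (399,166), so the offset is about 1.5 mm. I'll descend and grip.

Emit:
play_rows --force 40 --series '[[0.4,[0.03,-0.02,0.6],[0,0,0]],[0.4,[0,0,0.6],[0,0,0]],[0.4,[0,0,0.26],[0,0,0]],[0.4,[0,0,0],[0,0,0]],[0,[0,0,0],[0,0,0]],[0,[0,0,0],[0,0,0]],[0,[0,0,0],[0,0,0]],[0,[0,0,0],[0,0,0]]]'

```text
t: 13.9
tool_pos: [0.4292, 0.2738, 0.0705]
tool_rot: [1.991, 2.429, 0.004]
contact_force: [0.4, -0.5, 6.6]
opening: 0.0058
grip_force: 41.1
```

Emit:
play_rows --force 60 --series '[[0,[0,0,-0.3],[0,0,0]],[0,[0,0,-0.9],[0,0,0]],[0,[0,0,-1],[0,0,0]],[0,[0,0,0],[0,0,0]]]'

```text
t: 14.4
tool_pos: [0.4307, 0.2746, 0.1847]
tool_rot: [1.989, 2.426, 0.014]
contact_force: [-0.1, 0.3, -1.5]
opening: 0.0057
grip_force: 59.4
```

```bash
python3 -c "
from h import *
rel(.574,-.112,.17,100)
a=grab('side');cv2.imwrite('pics/s4.png',cv2.resize(a['color'][60:210,180:380],(800,600)))"
```

```text
t 14.4 p [0.4307 0.2746 0.1847] yaw(y axis) 11.3 z [ 0.009  0.004 -1.   ] F [-0.1  0.3 -1.5] op 0.0057 g 59.44691240787506 q [ 0.42 -0.2   1.93  0.    1.4   0.22]
steps [-8.15  1.29  0.29] yaw_x 101.3 turn 0.16
```

View pics/s4.png

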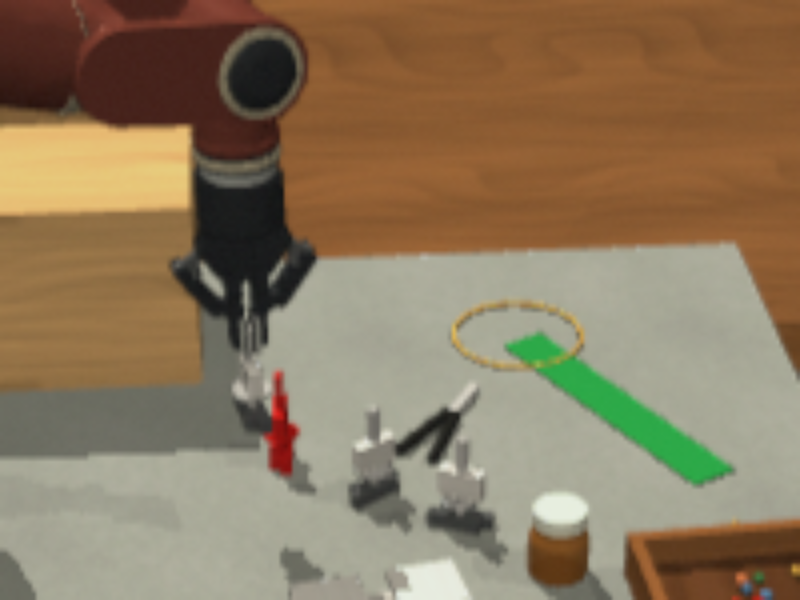

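Emit:
play_rows --series '[[0,[-0.9,0.14,0],[0,0,0.16]],[0,[-0.9,0.14,0],[0,0,0]],[0,[-0.9,0.14,0],[0,0,0]],[0,[-0.9,0.14,0],[0,0,0]],[0,[-0.9,0.14,0],[0,0,0]],[0,[-0.9,0.14,0],[0,0,0]],[0,[-0.9,0.14,0],[0,0,0]],[0,[-0.9,0.14,0],[0,0,0]]]'

```text
t: 15.45
tool_pos: [0.5456, -0.0721, 0.1763]
tool_rot: [-2.016, -2.404, 0.003]
contact_force: [0.2, 1.4, -1.5]
opening: 0.0058
grip_force: 59.4
```

Emit:
play_rows --series '[[0,[-0.9,0.14,0],[0,0,0]],[0,[0,0,0.6],[0,0,0]],[0,[0,0,0.6],[0,0,0]],[0,[0,0,0],[0,0,0]]]'

```text
t: 15.95
tool_pos: [0.5577, -0.113, 0.1134]
tool_rot: [-2.013, -2.399, 0.006]
contact_force: [-0.1, 0.4, -2.0]
opening: 0.0056
grip_force: 59.3
```

```bash
python3 -c "
from h import *
rel(.574,-.112,.12,100)
b=grab('wrist','w5');c=b['color'][100:400,80:480]; cv2.imwrite('pics/w5c.png',cv2.resize(c,(800,600),interpolation=cv2.INTER_CUBIC))"
```

```text
t 15.95 p [ 0.5577 -0.113   0.1134] yaw(y axis) 10.0 z [-0.01   0.004 -1.   ] F [-0.1  0.4 -2. ] op 0.0056 g 59.34181451797485 q [-0.33  0.03  1.84  0.    1.28 -0.51]
steps [-0.04  0.32 -0.14] yaw_x 100.0 turn 0.0
```

View pics/w5c.png

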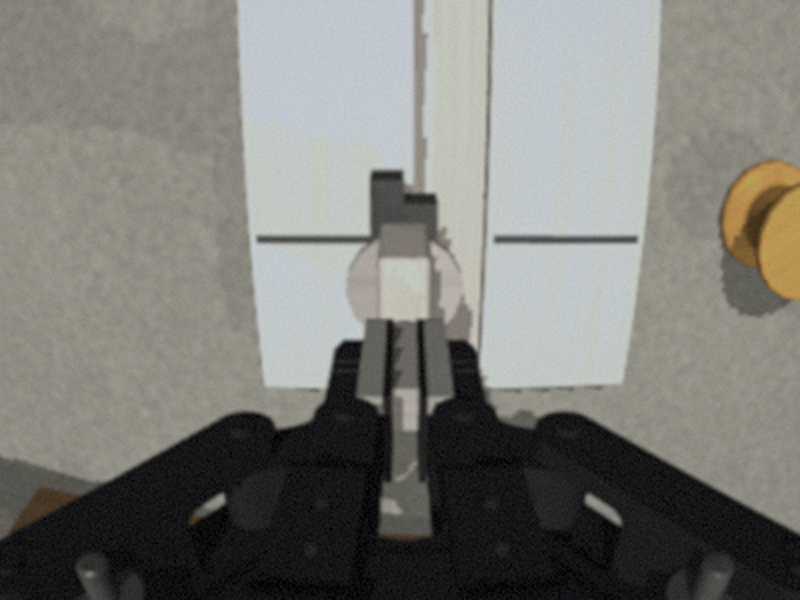

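The held head's end spans crop columns 371-437 at row 195. The slot mouth spans 415-489 at row 200. I'll work out the lateral offset.

```bash
python3 - <<'E'
from h import *
b=grab('wrist'); o,M=st(); yt=M[:,1]; tz=o['tool_pos'][2]
P=lambda X,Y,z: onz(b,80+X/2,100+Y/2,z)@yt
for zb in (.067,.0705):
    zt=tz-zb+.014
    hl,hr=P(371,185,zt),P(437,205,zt); sl,sr=P(415,200,.032),P(489,200,.032)
    print('head w',hr-hl,'slot w',sr-sl,'offset mm',((sl+sr)/2-(hl+hr)/2)*1e3, 'head vs tcp',((hl+hr)/2-o['tool_pos']@yt)*1e3)
E
```

```text
t 16.05 p [ 0.5609 -0.1138  0.118 ] yaw(y axis) 10.0 z [-0.002  0.001 -1.   ] F [-0.  0. -1.] op 0.0057 g 59.37564432621002 q [-0.33  0.03  1.84  0.    1.28 -0.51]
head w 0.020482015560208122 slot w 0.02705731383303145 offset mm 17.392312477975015 head vs tcp -1.184143937545401
head w 0.020850987296223034 slot w 0.02705731383303145 offset mm 17.401105510365444 head vs tcp -1.1929369699358316
```

Emit:
play_rows --series '[[0,[0,0.29,0],[0,0,0]],[0,[0,0,0.4],[0,0,0]],[0,[0,0,0],[0,0,0]],[0,[0,0,0],[0,0,0]]]'

```text
t: 16.55
tool_pos: [0.5786, -0.1122, 0.101]
tool_rot: [2.015, 2.403, 0.005]
contact_force: [3.0, 0.0, 5.5]
opening: 0.0058
grip_force: 63.4
```

```bash
python3 - <<'E'
from h import *
rel(.574,-.112,.1,100)
b=grab('wrist','w6'); c=b['color'][100:320,180:400]; cv2.imwrite('pics/w6c.png',cv2.resize(c,(600,600),interpolation=cv2.INTER_CUBIC))
E
```

```text
t 16.55 p [ 0.5786 -0.1122  0.101 ] yaw(y axis) 10.0 z [ 0.007 -0.002 -1.   ] F [3.  0.  5.5] op 0.0058 g 63.37078928947449 q [-0.32  0.08  1.81  0.    1.24 -0.49]
steps [ 0.02 -0.09  0.02] yaw_x 100.0 turn 0.0
```

View pics/w6c.png

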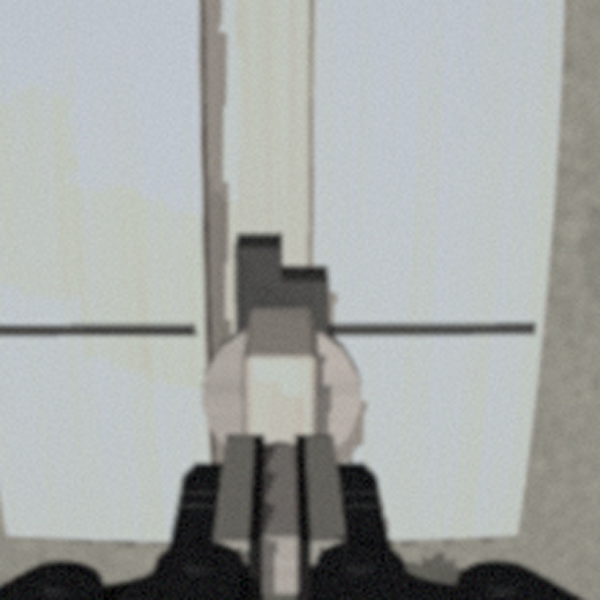

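The head (237-328) overlaps the right lip; the slot spans 205-312, so I'm about 5 mm too far in +y_t. I'll lift slightly, correct and let down.

Emit:
play_rows --series '[[0,[0,0,-0.15],[0,0,0]],[0,[0,-0.11,0],[0,0,0]],[0,[0,0,0],[0,0,0]],[0,[0,0,0],[0,0,0]]]'

```text
t: 17.1
tool_pos: [0.5697, -0.1124, 0.1055]
tool_rot: [-2.018, -2.406, 0.001]
contact_force: [0.8, -0.3, -2.3]
opening: 0.0053
grip_force: 62.3
```

```bash
cat >> h.py <<'E'
def gap(im,v0,v1,show=True):
    "dark head end columns and slot edges in rows v0..v1 of the wrist image"
    c=im['color'].astype(int)[v0:v1].mean((0,2)); return c
E
python3 - <<'E'
from h import *
st(); b=grab('wrist','w7'); st(); g=b['color'].astype(int).mean(2)
print('head row',[(v,np.where(g[v,240:330]<110)[0][[0,-1]]+240) for v in range(180,222,5) if (g[v,240:330]<110).any()])
for v in (150,170): print(v,g[v,248:308].round().astype(int))
E
```

```text
t 17.1 p [ 0.5697 -0.1124  0.1055] yaw(y axis) 10.0 z [-0.001  0.    -1.   ] F [ 0.8 -0.3 -2.3] op 0.0053 g 62.31362700462341 q [-0.32  0.06  1.82  0.    1.26 -0.5 ]
t 17.15 p [ 0.57   -0.1125  0.1057] yaw(y axis) 10.0 z [-0.001  0.    -1.   ] F [ 0.6 -0.6 -1.7] op 0.0056 g 62.313376665115356 q [-0.32  0.06  1.82 -0.    1.26 -0.5 ]
head row [(185, array([269, 270])), (190, array([266, 281])), (195, array([266, 281])), (200, array([266, 298])), (205, array([266, 298])), (210, array([266, 298])), (215, array([266, 299])), (220, array([240, 329]))]
150 [197 198 198 200 196 197 200 199 196 198 199 200 197 195 200 196 201 199
 200 183 155 122 131 140 138 142 160 178 194 199 202 194 195 192 187 191
 191 193 187 190 194 190 188 191 188 192 193 193 197 193 191 190 186 190
 189 192 189 182 159 134]
170 [197 200 201 197 198 197 196 198 198 202 198 199 199 197 198 197 199 196
 198 182 156 122 129 135 139 136 138 144 166 186 197 191 192 191 187 190
 191 187 191 189 191 190 188 190 187 192 189 190 189 191 189 186 190 190
 189 187 187 181 156 162]
```

Emit:
play_rows --series '[[0,[0,0.075,0],[0,0,0]],[0,[0,0,0],[0,0,0]],[0,[0,0,0.12],[0,0,0]],[0,[0,0,0.12],[0,0,0]],[0,[0,0,0],[0,0,0]]]'

```text
t: 17.77
tool_pos: [0.5734, -0.1117, 0.0931]
tool_rot: [-2.017, -2.406, 0.001]
contact_force: [-0.6, 0.5, -2.2]
opening: 0.0052
grip_force: 62.3
```

```bash
cat >> h.py <<'E'
def hs(vs=170,vh=205):
    st(); im=grab('wrist'); g=im['color'].astype(int).mean(2)
    for v in range(185,235,5):
        k=np.where(g[v,240:330]<110)[0]+240
        if len(k): print(v,k[0],k[-1],end='; ')
    print()
    for v in (150,170): print(v,np.where(g[v,240:330]<165)[0]+240)
E
python3 -c "
from h import *
hs()"
```

```text
t 17.77 p [ 0.5734 -0.1117  0.0931] yaw(y axis) 10.0 z [-0.002  0.001 -1.   ] F [-0.6  0.5 -2.2] op 0.0052 g 62.34151482582092 q [-0.32  0.08  1.82 -0.    1.24 -0.49]
185 263 270; 190 263 281; 195 263 281; 200 263 298; 205 263 298; 210 264 300; 215 264 299; 220 264 299; 225 293 295; 230 295 295; 
150 [261 262 263 264 265 266 267 268 269 302 303]
170 [262 263 264 265 266 267 268 302 303]
```

It is in the slot: the underside is at about 0.024 m with no contact force. I'll lower it to the floor.

Emit:
play_rows --series '[[0,[0,0,0.15],[0,0,0]],[0,[0,0,0.15],[0,0,0]],[0,[0,0,0.08],[0,0,0]],[0,[0,0,0],[0,0,0]]]'

```text
t: 18.32
tool_pos: [0.5742, -0.112, 0.0752]
tool_rot: [2.019, 2.407, 0.0]
contact_force: [0.4, -0.6, -1.7]
opening: 0.0059
grip_force: 62.3
```

Emit:
play_rows --series '[[0,[0,0,0.01],[0,0,0.5]],[0,[0,0,0],[0,0,1]],[0,[0,0,0],[0,0,1]],[0,[0,0,0],[0,0,1]],[0,[0,0,0],[0,0,1]],[0,[0,0,0],[0,0,1]],[0,[0,0,0],[0,0,1]]]'

```text
t: 19.2
tool_pos: [0.5744, -0.112, 0.0752]
tool_rot: [2.872, 1.272, 0.001]
contact_force: [-0.4, -0.3, -0.3]
opening: 0.0055
grip_force: 62.6
```

Emit:
play_rows --series '[[0,[0,0,0],[0,0,1]],[0,[0,0,0],[0,0,1]],[0,[0,0,0],[0,0,1]],[0,[0,0,0],[0,0,1]],[0,[0,0,0],[0,0,0.75]],[0,[0,0,0],[0,0,0]]]'

```text
t: 19.95
tool_pos: [0.5745, -0.112, 0.0752]
tool_rot: [3.129, 0.276, 0.001]
contact_force: [0.2, -0.5, 1.4]
opening: 0.0053
grip_force: 62.6
```

```bash
python3 -c "
from h import *
o,M=st();print(o['wrist_torque']);b=grab('wrist','w8');c=b['color'][60:360,80:480]; cv2.imwrite('pics/w8c.png',cv2.resize(c,(800,600),interpolation=cv2.INTER_CUBIC))"
```

```text
t 19.95 p [ 0.5745 -0.112   0.0752] yaw(y axis) -79.9 z [ 0.001 -0.    -1.   ] F [ 0.2 -0.5  1.4] op 0.0053 g 62.6189124584198 q [-0.32  0.11  1.83  0.    1.2   1.07]
[ 0.0225791   0.04708418 -0.06414363]
```

View pics/w8c.png

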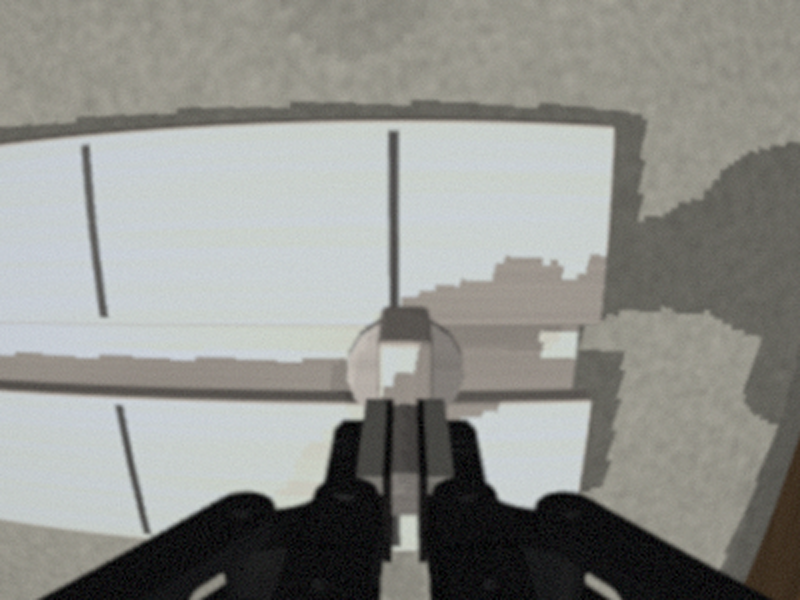

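Post 1 stands on line 1, square across the slot. I'll release, rise, turn back 180° and take hold of the nut.

Emit:
play_rows --series '[[0.4,[0,0,0],[0,0,0]],[0.4,[0,0,0],[0,0,0]],[0.5,[0,0,-0.6],[0,0,0]],[0.5,[0,0,-0.6],[0,0,0]],[0.5,[0,0,0],[0,0,-1]],[0.5,[0,0,0],[0,0,-1]],[0.5,[0,0,0],[0,0,-1]],[0.5,[0,0,0],[0,0,-1]]]'

```text
t: 21.0
tool_pos: [0.5741, -0.1119, 0.1348]
tool_rot: [2.93, 1.134, 0.0]
contact_force: [0.5, -0.6, 0.2]
opening: 0.0432
grip_force: 0.0
```

Emit:
play_rows --series '[[0.5,[0,0,0],[0,0,-1]],[0.5,[0,0,0],[0,0,-1]],[0.5,[0,0,0],[0,0,-1]],[0.5,[0,0,0],[0,0,-1]],[0.5,[0,0,0],[0,0,-1]],[0.5,[0,0,0],[0,0,-1]],[0.5,[0,0,0],[0,0,-1]],[0.5,[0,0,0],[0,0,-1]]]'

```text
t: 22.0
tool_pos: [0.5741, -0.1119, 0.1348]
tool_rot: [-1.884, -2.514, 0.0]
contact_force: [0.6, -0.3, -0.1]
opening: 0.0426
grip_force: 0.0
```

Emit:
play_rows --series '[[0.5,[0,0,0],[0,0,-1]],[0.5,[0,0,0],[0,0,-1]],[0.5,[0,0,0],[0,0,-1]],[0.5,[0,0,0],[0,0,-1]],[0.5,[0,0,0],[0,0,-1]],[0.5,[0,0,0],[0,0,-1]],[0.5,[0,0,0],[0,0,-1]],[0.5,[0,0,0],[0,0,-1]]]'

```text
t: 23.0
tool_pos: [0.5741, -0.1119, 0.1348]
tool_rot: [0.265, 3.13, -0.0]
contact_force: [-0.4, -0.5, -0.8]
opening: 0.0426
grip_force: 0.0
```

Emit:
play_rows --series '[[0.5,[0,0,0],[0,0,-1]],[0.5,[0,0,0],[0,0,-1]],[0.5,[0,0,0],[0,0,-0.5]],[0.5,[0,0,0],[0,0,0]],[0.5,[0,0,0],[0,0,0]]]'

```text
t: 23.62
tool_pos: [0.5741, -0.1119, 0.1348]
tool_rot: [0.273, -3.13, -0.0]
contact_force: [1.0, 0.7, 0.4]
opening: 0.0424
grip_force: 0.0
```

```bash
python3 -c "
from h import *
rel(.5743,-.112,.046,190)
b=grab('wrist','w9');c=b['color'][60:360,80:480]; cv2.imwrite('pics/w9c.png',cv2.resize(c,(800,600),interpolation=cv2.INTER_CUBIC))"
```

```text
t 23.62 p [ 0.5741 -0.1119  0.1348] yaw(y axis) 100.0 z [-0.  0. -1.] F [1.  0.7 0.4] op 0.0424 g 0.0 q [-0.32  0.04  1.8   0.    1.31 -2.06]
steps [-0.   -0.    1.78] yaw_x -170.0 turn -0.0
```

View pics/w9c.png

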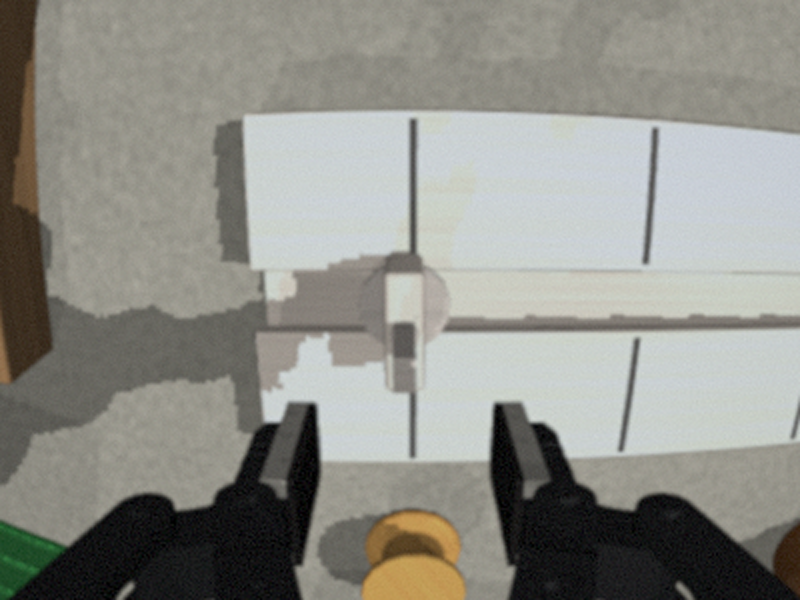

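The post stands straight with its nut parallel. I'll descend, grip the nut and turn it clockwise.

Emit:
play_rows --force 80 --series '[[0.5,[0,0,0.9],[0,0,0]],[0.5,[0,0,0.7],[0,0,0]],[0.5,[0,0,0.17],[0,0,0]],[0,[0,0,0],[0,0,0]],[0,[0,0,0],[0,0,0]],[0,[0,0,0],[0,0,0]],[0,[0,0,0],[0,0,0]]]'

```text
t: 24.55
tool_pos: [0.5754, -0.1124, 0.0481]
tool_rot: [-0.274, 3.127, -0.002]
contact_force: [-0.2, -0.1, 4.0]
opening: 0.0122
grip_force: 81.9
```

Emit:
play_rows --series '[[0,[0,0,0],[0,0,1]],[0,[0,0,0.005],[0,0,1]],[0,[0,0,0.005],[0,0,1]],[0,[0,0,0.005],[0,0,1]],[0,[0,0,0.005],[0,0,1]],[0,[0,0,0.005],[0,0,1]],[0,[0,0,0.005],[0,0,1]],[0,[0,0,0.005],[0,0,1]]]'

```text
t: 25.55
tool_pos: [0.5751, -0.1129, 0.0463]
tool_rot: [1.43, 2.794, -0.001]
contact_force: [-1.5, -0.7, 6.1]
opening: 0.0122
grip_force: 82.5
```

```bash
python3 -c "
from h import *
o,M=st();print(o['wrist_torque'])"
```

```text
t 25.55 p [ 0.5751 -0.1129  0.0463] yaw(y axis) 35.8 z [ 0.002 -0.002 -1.   ] F [-1.5 -0.7  6.1] op 0.0122 g 82.48120177653618 q [-0.32  0.14  1.84 -0.    1.15 -0.94]
[-0.25500042  0.3199519   0.04574288]
```

Emit:
play_rows --series '[[0,[0,0,0.005],[0,0,1]],[0,[0,0,0.005],[0,0,1]],[0,[0,0,0.005],[0,0,1]],[0,[0,0,0.005],[0,0,1]],[0,[0,0,0.005],[0,0,1]],[0,[0,0,0.005],[0,0,1]],[0,[0,0,0.005],[0,0,1]],[0,[0,0,0.005],[0,0,1]]]'

```text
t: 26.55
tool_pos: [0.5744, -0.1134, 0.0462]
tool_rot: [2.693, 1.613, -0.004]
contact_force: [-8.4, -1.6, 17.9]
opening: 0.0124
grip_force: 84.2
```

```bash
python3 -c "
from h import *
o,M=st();print(o['wrist_torque'],o['effort'][5])"
```

```text
t 26.55 p [ 0.5744 -0.1134  0.0462] yaw(y axis) -28.2 z [-0.001 -0.003 -1.   ] F [-8.4 -1.6 17.9] op 0.0124 g 84.23575687207631 q [-0.32  0.15  1.84 -0.    1.15  0.17]
[-0.3556303   1.78899826  0.19020716] -0.7142999209463596
```

Emit:
play_rows --series '[[0,[0,0,0.005],[0,0,1]],[0,[0,0,0.005],[0,0,1]],[0,[0,0,0],[0,0,0.8]],[0,[0,0,0],[0,0,0.8]]]'

```text
t: 27.05
tool_pos: [0.574, -0.1131, 0.0461]
tool_rot: [3.01, 0.895, -0.005]
contact_force: [-12.0, -0.3, 20.9]
opening: 0.0123
grip_force: 84.5
```

```bash
python3 -c "
from h import *
o,M=st();print(o['wrist_torque'],o['effort'][5])"
```

```text
t 27.05 p [ 0.574  -0.1131  0.0461] yaw(y axis) -56.9 z [-0.002 -0.002 -1.   ] F [-12.   -0.3  20.9] op 0.0123 g 84.5452880859375 q [-0.32  0.15  1.84 -0.    1.16  0.67]
[-0.00442299  2.19909348  0.31818586] -0.42236706241965294
```

Emit:
play_rows --series '[[0,[0,0,-0.03],[0,0,0.5]],[0,[0,0,-0.02],[0,0,0.5]],[0,[0,0,0],[0,0,0.5]],[0,[0,0,0],[0,0,0]]]'

```text
t: 27.55
tool_pos: [0.5737, -0.1128, 0.0462]
tool_rot: [3.086, 0.579, -0.003]
contact_force: [-6.5, -0.6, 8.6]
opening: 0.0124
grip_force: 82.8
```

```bash
python3 -c "
from h import *
o,M=st();print(o['wrist_torque'],o['effort'][5])"
```

```text
t 27.55 p [ 0.5737 -0.1128  0.0462] yaw(y axis) -68.8 z [-0.002 -0.002 -1.   ] F [-6.5 -0.6  8.6] op 0.0124 g 82.75488495826721 q [-0.32  0.14  1.84 -0.    1.16  0.88]
[-0.15622426  1.04896578 -0.00131134] 0.12034749146550894
```

Emit:
play_rows --series '[[0,[0,0,0],[0,0,0.4]],[0,[0,0,0],[0,0,0.4]]]'

```text
t: 27.8
tool_pos: [0.5737, -0.1127, 0.0462]
tool_rot: [3.114, 0.404, -0.003]
contact_force: [-6.0, -0.3, 9.1]
opening: 0.012
grip_force: 82.8
```

```bash
python3 -c "
from h import *
o,M=st();print(o['wrist_torque'],o['effort'][5])"
```

```text
t 27.8 p [ 0.5737 -0.1127  0.0462] yaw(y axis) -75.2 z [-0.002 -0.002 -1.   ] F [-6.  -0.3  9.1] op 0.012 g 82.78756856918335 q [-0.32  0.14  1.84 -0.    1.16  0.99]
[-0.13996432  1.05180965  0.22262493] -0.1117609441280365
```

Emit:
play_rows --series '[[0,[0,0,0],[0,0,0.4]],[0,[0,0,0],[0,0,0.4]]]'

```text
t: 28.05
tool_pos: [0.5736, -0.1126, 0.0462]
tool_rot: [3.132, 0.23, -0.003]
contact_force: [-6.8, -1.4, 9.2]
opening: 0.0118
grip_force: 82.9
```

```bash
python3 -c "
from h import *
o,M=st();print(o['wrist_torque'],o['effort'][5])"
```

```text
t 28.05 p [ 0.5736 -0.1126  0.0462] yaw(y axis) -81.6 z [-0.002 -0.001 -1.   ] F [-6.8 -1.4  9.2] op 0.0118 g 82.90472388267517 q [-0.32  0.14  1.84 -0.    1.16  1.11]
[-0.02413288  1.1591451   0.32176187] -0.08427862543612719
```

Emit:
play_rows --series '[[0,[0,0,0],[0,0,0.6]],[0,[0,0,0],[0,0,0.6]]]'

```text
t: 28.3
tool_pos: [0.5736, -0.1123, 0.0461]
tool_rot: [3.141, -0.034, -0.003]
contact_force: [-5.9, -0.7, 8.4]
opening: 0.012
grip_force: 82.9
```

```bash
python3 -c "
from h import *
o,M=st();print(o['wrist_torque'],o['effort'][5])"
```

```text
t 28.3 p [ 0.5736 -0.1123  0.0461] yaw(y axis) -91.3 z [-0.002 -0.001 -1.   ] F [-5.9 -0.7  8.4] op 0.012 g 82.88077712059021 q [-0.32  0.14  1.84 -0.    1.16  1.27]
[0.03880758 1.078215   0.31689168] -0.24126363918185234
```

Emit:
play_rows --series '[[0,[0,0,0],[0,0,0]],[0,[0,0,0],[0,0,0]]]'

```text
t: 28.55
tool_pos: [0.5736, -0.1124, 0.0462]
tool_rot: [3.141, -0.032, -0.003]
contact_force: [-7.0, -0.2, 9.6]
opening: 0.0121
grip_force: 82.8
```

```bash
python3 -c "
from h import *
o,M=st();print(o['wrist_torque'],o['effort'][5])
b=grab('wrist','w10');c=b['color'][60:360,80:480]; cv2.imwrite('pics/w10c.png',cv2.resize(c,(800,600),interpolation=cv2.INTER_CUBIC))"
```

```text
t 28.55 p [ 0.5736 -0.1124  0.0462] yaw(y axis) -91.2 z [-0.002 -0.001 -1.   ] F [-7.  -0.2  9.6] op 0.0121 g 82.81356811523438 q [-0.32  0.14  1.84 -0.    1.16  1.27]
[0.05107536 1.09801979 0.03334821] 0.0174056610558182
```

Emit:
play_rows --series '[[0,[0,0,0],[0,0,0.5]],[0.4,[0,0,0],[0,0,0]],[0.4,[0,0,0],[0,0,0]],[0.4,[0,0,-0.8],[0,0,0]],[0.4,[0,0,-1],[0,0,0]],[0.4,[0,0,-0.5],[0,0,0]],[0.4,[0,0,0],[0,0,0]]]'

```text
t: 29.48
tool_pos: [0.5759, -0.1124, 0.1624]
tool_rot: [3.137, -0.141, 0.009]
contact_force: [0.2, 0.3, -0.5]
opening: 0.034
grip_force: 0.0
```

```bash
python3 - <<'E'
from h import *
o,M=st(); b=grab('wrist','w11'); H=b['hand_eye']
def px(p):
    t=M.T@(np.array(p)-o['tool_pos']); c=H[:3,:3].T@(t-H[:3,3]); r=np.hypot(c[0],c[1]); th=np.arctan2(r,c[2]); return b['cx']+c[0]/r*th*b['fx'], b['cy']+c[1]/r*th*b['fy']
for z in (.032,.067,.104): print(z,px((.574,-.112,z)))
u,v=map(int,px((.574,-.112,.08)))
g=b['color'].mean(2)[v-40:v+40,u-40:u+40]
for r in g[::2]: print(''.join(' .:-=+*#%@'[int(x*9.9/255)] for x in r))
E
```

```text
t 29.48 p [ 0.5759 -0.1124  0.1624] yaw(y axis) -95.1 z [ 0.005 -0.002 -1.   ] F [ 0.2  0.3 -0.5] op 0.034 g 0.0 q [-0.32  0.01  1.77  0.    1.35  1.34]
0.032 (np.float64(280.81487323622594), np.float64(204.89627387113367))
0.067 (np.float64(280.6872648622891), np.float64(217.8504181820448))
0.104 (np.float64(280.5126549159012), np.float64(235.8194520059629))
%%%%%%%%%%%%%%%%%%%%%%%%%%%%%#*=-===--------------==++++++++++++++++++=+++++++++
%%%%%%%%%%%%%%%%%%%%%%%%%%%%%%#+-------------------=+++++++++=++++=+++++++++++++
%%%%%%%%%%%%%%%%%%%%%%%%%%%%%#*++==-----------------=====++++++++++++=+++=++++++
%%%%%%%%%%%%%%%%%%%%%%%%%%%#***##*****************+=======+++++++++++++++++++++=
%%%%%%%%%%%%%%%%%%%%%%%%%##**######%%%%%%%%%%%%%##*+========+++++++++=++++++++++
%%%%%%%%%%%%%%%%%%%%%%%%#**########%%%%%%%%%%%%%%#*+==========++++++++++++++++++
%%%%%%%%%%%%%%%%%%%%################%%%%%%%%%%%%%#*+====+=+===++++++++++++++++++
%%%%%%%%%%%#%######################%%%%%%%%%%%%%%#*+=====+=+==++++++++++++++++++
%%%%########%%%%%#%%%##############%%%%%%%%%%%%%%#*+==+=======++++++++++++++++++
%###%%%%%
[... 1801 characters left out ...]
%%%#%%%%%%%%%%%#%%%#*=-+#%%%%%%%%%%%%%%%%%%%%%%%%%%%
%%%%%%%%%%%%%%%%%%%%%%%%%%%%%%%%%%%%%%%#%%%%%%%%#+-=*#%%%%%%%%%%%%%%%%%%%%%%%%%%
%%%%%%%%%%%%%%%%%%%%%%%%%%%%%%%%%%%%%%%%%%%%%%%%#*=-+##%%%%%%%%%%%%%%%%%%%%%%%%%
%%%%%%%%%%%%%%%%%%%%%%%%%%%%%#%%%%%%%%%%%%%%%%%%%#+-=*#%%%%%%%%%%%%%%%%%%%%%%%%%
%%%%%%%%%%%%%%%%%%%%%%%%%%%%%%%%%%%%#%#%%%%%%%%%%#*=-+*%%%%%%%%%%%%%%%%%%%%%%%%%
%%%%%%%%%%%%%%%%%%%%%%%%%%%%#%%###%#%#%%%%%%%%%%%##+=-+#%%%%%%%%%%%%%%%%%%%%%%%%
%%%%%%%%%%%%%%%%%%%%%%%%%%%%%%%##%%##%%%%%%%%%%%%%%#+-=*#%%%%%%%%%%%%%%%%%%%%%%%
########%%%%%%%%%%%%%%%%%%%%#####%###%%%%%%%%%%%%%%#*=-+#%%%%%%%%%%%%%%%%%%%%%##
---:::-+#%%%%%%%%%%%%%%%%%%%%#%#%%%%%%%%%%%%%%%%%%%%#+-=*#%%%%%%%%%%%%%%%%%%#*=:
```

Emit:
play_rows --series '[[0.4,[0,0,-0.3],[0,0,-1]],[0.4,[0,0,-0.3],[0,0,-1]],[0.4,[0,0,-0.3],[0,0,-1]],[0.4,[0,0,-0.3],[0,0,-1]],[0.4,[0,0,-0.3],[0,0,-1]],[0.4,[0.26,-0.9,0],[0,0,0]],[0.4,[0.26,-0.9,0],[0,0,0]],[0.4,[0.26,-0.9,0],[0,0,0]]]'

```text
t: 30.52
tool_pos: [0.5274, 0.0224, 0.2315]
tool_rot: [-2.996, -0.939, 0.006]
contact_force: [0.6, 0.5, 0.2]
opening: 0.0344
grip_force: 0.0
```

Emit:
play_rows --series '[[0.4,[0.26,-0.9,0],[0,0,0]],[0.4,[0.26,-0.9,0],[0,0,0]],[0.4,[0.26,-0.9,0],[0,0,0]],[0.4,[0.26,-0.9,0],[0,0,0]],[0.4,[0.26,-0.9,0],[0,0,0]],[0.4,[0,0,0],[0,0,0]],[0.4,[0,0,0],[0,0,0]]]'

```text
t: 31.4
tool_pos: [0.4532, 0.2425, 0.2325]
tool_rot: [2.997, 0.941, -0.005]
contact_force: [-0.3, -0.8, 0.6]
opening: 0.034
grip_force: 0.0
```

```bash
python3 -c "
from h import *
st();b=grab('wrist','w12');st();c=b['color'][0:300,120:520]; cv2.imwrite('pics/w12c.png',cv2.resize(c,(800,600),interpolation=cv2.INTER_CUBIC))"
```

```text
t 31.4 p [0.4532 0.2425 0.2325] yaw(y axis) -55.1 z [-0.003 -0.002 -1.   ] F [-0.3 -0.8  0.6] op 0.034 g 0.0 q [ 0.35 -0.22  1.86 -0.    1.5   1.31]
t 31.45 p [0.4536 0.2422 0.233 ] yaw(y axis) -55.2 z [-0.002 -0.001 -1.   ] F [ 0.2 -0.   0.8] op 0.0342 g 0.0 q [ 0.35 -0.22  1.86 -0.    1.5   1.31]
```

View pics/w12c.png

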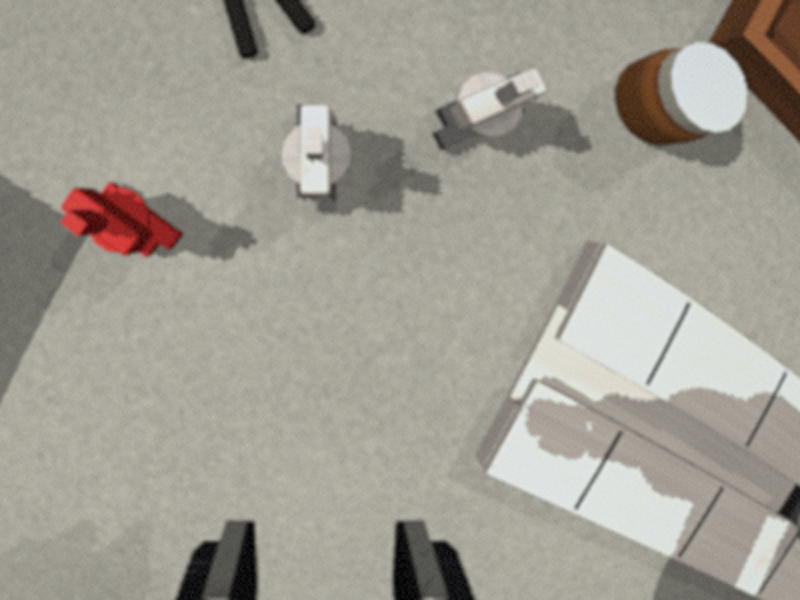

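The last view shows B's wing bar running (315,105)-(315,193) and A's running (462,113)-(543,82). Neither has been knocked.

```bash
python3 - <<'E'
from h import *
b=grab('wrist')
f=lambda X,Y,z: onz(b,120+X/2,Y/2,z)[:2]
for n,e0,e1 in (('B',(315,105),(315,193)),('A',(462,113),(543,82))):
    p,q=f(*e0,.062),f(*e1,.062); d=q-p; print(n,'bar mid',((p+q)/2).round(4),'len',np.linalg.norm(d).round(4),'yaw',np.degrees(np.arctan2(d[1],d[0])).round(1)%180)
    m=(p+q)/2; rel(m[0],m[1],.067,np.degrees(np.arctan2(d[1],d[0]))%180)
E
```

```text
B bar mid [0.5444 0.3094] len 0.043 yaw 34.69999999999999
t 31.5 p [0.4539 0.242  0.2334] yaw(y axis) -55.2 z [-0.002 -0.001 -1.   ] F [ 0.  -0.1  0.4] op 0.0343 g 0.0 q [ 0.35 -0.22  1.86 -0.    1.5   1.31]
steps [ 2.26 -0.07  3.32] yaw_x 34.8 turn 0.0
A bar mid [0.6204 0.2518] len 0.0456 yaw 150.3
t 31.5 p [0.4539 0.242  0.2334] yaw(y axis) -55.2 z [-0.002 -0.001 -1.   ] F [ 0.  -0.1  0.4] op 0.0343 g 0.0 q [ 0.35 -0.22  1.86 -0.    1.5   1.31]
steps [2.85 1.74 3.32] yaw_x 34.8 turn -14.45
```

Emit:
play_rows --force 40 --series '[[0.4,[0.76,-0.02,0],[0,0,0]],[0.4,[0.75,-0.02,0],[0,0,0]],[0.4,[0.75,-0.02,0],[0,0,0]],[0.4,[0,0,0.9],[0,0,0]],[0.4,[0,0,0.9],[0,0,0]],[0.4,[0,0,0.4],[0,0,0]],[0.4,[0,0,0],[0,0,0]]]'

```text
t: 32.38
tool_pos: [0.5443, 0.3088, 0.1228]
tool_rot: [2.998, 0.938, -0.005]
contact_force: [0.4, -0.8, -0.4]
opening: 0.034
grip_force: 0.0
```

```bash
python3 -c "
from h import *
rel(.5444,.3094,.067,34.7)"
```

```text
t 32.38 p [0.5443 0.3088 0.1228] yaw(y axis) -55.2 z [-0.003 -0.001 -1.   ] F [ 0.4 -0.8 -0.4] op 0.034 g 0.0 q [ 0.4   0.14  1.7  -0.    1.3   1.36]
steps [ 0.01 -0.01  1.12] yaw_x 34.8 turn 0.01
```

Emit:
play_rows --force 60 --series '[[0.4,[0,0,0.6],[0,0,0]],[0.4,[0,0,0.5],[0,0,0]],[0.4,[0,0,0],[0,0,0]],[0,[0,0,0],[0,0,0]],[0,[0,0,0],[0,0,0]],[0,[0,0,0],[0,0,0]],[0,[0,0,0],[0,0,0]]]'

```text
t: 33.25
tool_pos: [0.5465, 0.3109, 0.0723]
tool_rot: [-2.997, -0.94, -0.007]
contact_force: [-0.2, 0.6, 6.9]
opening: 0.0054
grip_force: 60.3
```

Emit:
play_rows --series '[[0,[0,0,-0.3],[0,0,0]],[0,[0,0,-0.9],[0,0,0]],[0,[0,0,-1],[0,0,0]],[0,[0,0,0],[0,0,-1]],[0,[0,0,0],[0,0,-1]],[0,[0,0,0],[0,0,-1]],[0,[0,0,0],[0,0,-1]]]'

```text
t: 34.12
tool_pos: [0.5445, 0.3097, 0.1797]
tool_rot: [2.618, 1.736, -0.001]
contact_force: [0.5, -0.6, -1.0]
opening: 0.0053
grip_force: 59.3
```

Emit:
play_rows --series '[[0,[0,0,0],[0,0,-1]],[0,[0,0,0],[0,0,-1]],[0,[0,0,0],[0,0,-1]],[0,[0,0,0],[0,0,-1]],[0,[0,0,0],[0,0,-0.15]],[0,[0,0,0],[0,0,0]]]'

```text
t: 34.88
tool_pos: [0.5448, 0.3099, 0.1796]
tool_rot: [-2.021, -2.405, 0.0]
contact_force: [0.2, 0.5, -2.6]
opening: 0.0056
grip_force: 59.3
```

```bash
python3 -c "
from h import *
rel(.5572,-.018,.1,100)"
```

```text
t 34.88 p [0.5448 0.3099 0.1796] yaw(y axis) 9.9 z [-0. -0. -1.] F [ 0.2  0.5 -2.6] op 0.0056 g 59.28978502750397 q [ 0.4   0.09  1.66 -0.    1.39  0.23]
steps [-6.5  -0.89  1.59] yaw_x 99.9 turn -0.01
```

Emit:
play_rows --series '[[0,[-0.93,-0.127,0],[0,0,0]],[0,[-0.93,-0.127,0],[0,0,0]],[0,[-0.93,-0.127,0],[0,0,0]],[0,[-0.93,-0.127,0],[0,0,0]],[0,[-0.93,-0.127,0],[0,0,0]],[0,[-0.93,-0.127,0],[0,0,0]],[0,[-0.92,-0.127,0],[0,0,0]],[0,[0,0,0.6],[0,0,0]]]'

```text
t: 35.88
tool_pos: [0.5602, -0.0212, 0.1528]
tool_rot: [2.021, 2.396, 0.005]
contact_force: [1.0, 0.4, -1.9]
opening: 0.0051
grip_force: 59.3
```

Emit:
play_rows --series '[[0,[0,0,0.6],[0,0,0]],[0,[0,0,0.16],[0,0,0]],[0,[0,0,0],[0,0,0]],[0,[0,0,0],[0,0,0]],[0,[0,0,0],[0,0,0]]]'

```text
t: 36.5
tool_pos: [0.5587, -0.0178, 0.1131]
tool_rot: [2.017, 2.406, 0.002]
contact_force: [0.5, -0.3, -1.6]
opening: 0.0052
grip_force: 59.3
```

```bash
python3 -c "
from h import *
rel(.5572,-.018,.1,100);hs()"
```

```text
t 36.5 p [ 0.5587 -0.0178  0.1131] yaw(y axis) 10.0 z [ 0.003 -0.    -1.   ] F [ 0.5 -0.3 -1.6] op 0.0052 g 59.256112575531006 q [-0.16 -0.    1.87  0.    1.27 -0.34]
steps [ 0.   -0.03  0.26] yaw_x 100.0 turn 0.01
t 36.5 p [ 0.5587 -0.0178  0.1131] yaw(y axis) 10.0 z [ 0.003 -0.    -1.   ] F [ 0.5 -0.3 -1.6] op 0.0052 g 59.256112575531006 q [-0.16 -0.    1.87  0.    1.27 -0.34]
185 262 262; 190 262 281; 195 262 280; 200 262 297; 205 262 298; 210 262 298; 215 262 298; 220 262 298; 225 262 294; 230 294 294; 
150 [260 261 262 263 264 265 266 267 297 298]
170 [260 261 262 263 264 265 266 267 297 298]
```

Emit:
play_rows --series '[[0,[0,-0.02,0.06],[0,0,0]],[0,[0,0,0],[0,0,0]],[0,[0,0,0],[0,0,0]]]'

```text
t: 36.92
tool_pos: [0.5567, -0.018, 0.1084]
tool_rot: [-2.019, -2.407, 0.0]
contact_force: [-0.0, 0.2, -1.4]
opening: 0.0054
grip_force: 59.3
```

```bash
python3 -c "
from h import *
hs()
b=grab('wrist'); g=b['color'].mean(2); 
for v in (192,208,214): print(g[v,254:306].astype(int))"
```

```text
t 36.92 p [ 0.5567 -0.018   0.1084] yaw(y axis) 10.0 z [-0.  0. -1.] F [-0.   0.2 -1.4] op 0.0054 g 59.272706508636475 q [-0.17  0.    1.88 -0.    1.26 -0.34]
185 264 264; 190 264 281; 195 264 280; 200 264 297; 205 265 297; 210 265 298; 215 265 300; 220 240 329; 225 271 293; 230 294 295; 
150 [263 264 265 266 267 268 269 270 301 302]
170 [263 264 265 266 267 268 269 270 300 301]
[195 197 197 197 195 194 194 195 181 142  89  64  56  60  63  58  59  62
  53  63  62  59  63  63  57  62  67 105 155 178 186 185 184 185 185 186
 189 189 186 180 183 184 185 184 187 176 157 157 181 196 200 197]
[197 197 196 194 196 197 201 195 189 160 111  70  71  73  73  75  74  67
  70  71  69  75  67  71  70  76  73  73  74  75  75  76  76  78  75  77
  77  77  74  81  77  80  78  81 110 130 138 151 182 193 199 196]
[196 198 199 196 197 193 197 199 193 173 123  86  69  74  73  73  76  80
  89  99  98  97  94  95  95  97  94  96  96  96 100  97  97  95 101  98
  96  95  78  83  79  76  78  78  91 104 106 122 160 188 197 198]
```

Emit:
play_rows --series '[[0,[0,0.01,0.15],[0,0,0]],[0,[0,0,0.15],[0,0,0]],[0,[0,0,0],[0,0,0]]]'

```text
t: 37.4
tool_pos: [0.5563, -0.0177, 0.0921]
tool_rot: [-2.017, -2.405, 0.002]
contact_force: [0.2, -0.6, -1.4]
opening: 0.0057
grip_force: 59.2
```

Emit:
play_rows --series '[[0,[0,0,0.12],[0,0,0]],[0,[0,0,0.12],[0,0,0]],[0,[0,0,0.1],[0,0,0]],[0,[0,0,0],[0,0,0]],[0,[0,0,0],[0,0,0]]]'

```text
t: 38.02
tool_pos: [0.5583, -0.0182, 0.0784]
tool_rot: [2.018, 2.406, 0.001]
contact_force: [-3.0, -0.5, 5.8]
opening: 0.0055
grip_force: 60.3
```

Emit:
play_rows --series '[[0,[0,0,-0.02],[0,0,0.5]],[0,[0,0,0],[0,0,1]],[0,[0,0,0],[0,0,1]],[0,[0,0,0],[0,0,1]],[0,[0,0,0],[0,0,1]],[0,[0,0,0],[0,0,1]],[0,[0,0,0],[0,0,1]]]'

```text
t: 38.9
tool_pos: [0.5581, -0.0179, 0.0783]
tool_rot: [2.872, 1.272, 0.003]
contact_force: [0.2, -0.3, 0.8]
opening: 0.0057
grip_force: 59.7
```

Emit:
play_rows --series '[[0,[0,0,0],[0,0,1]],[0,[0,0,0],[0,0,1]],[0,[0,0,0],[0,0,1]],[0,[0,0,0],[0,0,1]],[0,[0,0,0],[0,0,0.75]],[0,[0,0,0],[0,0,0]]]'

```text
t: 39.65
tool_pos: [0.5581, -0.018, 0.0784]
tool_rot: [3.129, 0.276, 0.003]
contact_force: [1.0, -0.8, 1.4]
opening: 0.0053
grip_force: 59.8
```

```bash
python3 -c "
from h import *
o,M=st();print(o['wrist_torque'])"
```

```text
t 39.65 p [ 0.5581 -0.018   0.0784] yaw(y axis) -79.9 z [ 0.002 -0.    -1.   ] F [ 1.  -0.8  1.4] op 0.0053 g 59.760990142822266 q [-0.17  0.04  1.89 -0.    1.21  1.23]
[-0.0464588  -0.11651763 -0.01184947]
```

Emit:
play_rows --series '[[0.4,[0,0,0],[0,0,0]],[0.4,[0,0,0],[0,0,0]],[0.4,[0,0,-0.6],[0,0,0]],[0.4,[0,0,-0.6],[0,0,0]],[0.4,[0,0,0],[0,0,-1]],[0.4,[0,0,0],[0,0,-1]],[0.4,[0,0,0],[0,0,-1]],[0.4,[0,0,0],[0,0,-1]]]'

```text
t: 40.65
tool_pos: [0.5571, -0.0178, 0.1373]
tool_rot: [-2.929, -1.134, 0.001]
contact_force: [0.3, 0.4, 0.0]
opening: 0.0341
grip_force: 0.0
```

Emit:
play_rows --series '[[0.4,[0,0,0],[0,0,-1]],[0.4,[0,0,0],[0,0,-1]],[0.4,[0,0,0],[0,0,-1]],[0.4,[0,0,0],[0,0,-1]],[0.4,[0,0,0],[0,0,-1]],[0.4,[0,0,0],[0,0,-1]],[0.4,[0,0,0],[0,0,-1]],[0.4,[0,0,0],[0,0,-1]]]'

```text
t: 41.65
tool_pos: [0.557, -0.0178, 0.1373]
tool_rot: [-1.883, -2.514, 0.0]
contact_force: [0.2, -0.4, 1.1]
opening: 0.0344
grip_force: 0.0
```

Emit:
play_rows --series '[[0.4,[0,0,0],[0,0,-1]],[0.4,[0,0,0],[0,0,-1]],[0.4,[0,0,0],[0,0,-1]],[0.4,[0,0,0],[0,0,-1]],[0.4,[0,0,0],[0,0,-1]],[0.4,[0,0,0],[0,0,-1]],[0.4,[0,0,0],[0,0,-1]],[0.4,[0,0,0],[0,0,-1]]]'

```text
t: 42.65
tool_pos: [0.557, -0.0178, 0.1373]
tool_rot: [-0.265, -3.13, -0.0]
contact_force: [-0.6, -0.5, -0.2]
opening: 0.034
grip_force: 0.0
```

Emit:
play_rows --series '[[0.4,[0,0,0],[0,0,-1]],[0.4,[0,0,0],[0,0,-1]],[0.4,[0,0,0],[0,0,-0.5]],[0.4,[0,0,0],[0,0,0]],[0.4,[0,0,0],[0,0,0]]]'

```text
t: 43.28
tool_pos: [0.5572, -0.0179, 0.1374]
tool_rot: [0.273, -3.129, -0.0]
contact_force: [-0.1, 0.1, 0.1]
opening: 0.0342
grip_force: 0.0
```

```bash
python3 - <<'E'
from h import *
rel(.5579,-.0182,.047,190)
b=grab('wrist'); g=b['color'].mean(2)[180:270,235:330]
for r in g[::2]: print(''.join(' .:-=+*#%@'[int(x*9.9/255)] for x in r))
E
```

```text
t 43.27 p [ 0.5572 -0.0179  0.1374] yaw(y axis) 100.0 z [-0.  0. -1.] F [-0.1  0.1  0.1] op 0.0342 g 0.0 q [-0.17 -0.03  1.86 -0.    1.31 -1.91]
steps [-0.01 -0.01  1.81] yaw_x -170.0 turn -0.0
################################################*=:-+*#########################################
#####################################*##########+=:-+*#########################################
########################****########*+++++=======---=+**#######################################
###############**######*+++++++++++++==----------------=*######################################
##############*++++++++++++++++++=+===-----------------=+*#####################################
########*++++++++++++++++++++++++====------------------==+*####################################
########+++++++++++++++++++++++++===--------======-=-====+++***################################
********++++++=++++++==================+****************++***+++****###########################
=+==+===========+=====================+*################**********#############################
======================================+*##
[... 2713 characters left out ...]
############################
################################################*=--+##########################################
################################################*=--+##########################################
====+=+====+*###################################*=--+#############################*+====+++====
:::--:::.  :=*##################################*=--+#############################+-. .::-:::::
--:---::.  .=*##################################*=--+############################*=:   .:--:-:-
:-:--::.   .=*##################################*=--+#############################=:   .:------
-::-:::.   .=*##################################*=-=*############################*=:    ::--:::
```

The wing is centred and parallel. I'll descend, grip and tighten.

Emit:
play_rows --force 80 --series '[[0.4,[0,0,0.9],[0,0,0]],[0.4,[0,0,0.7],[0,0,0]],[0.4,[0,0,0.2],[0,0,0]],[0,[0,0,0],[0,0,0]],[0,[0,0,0],[0,0,0]],[0,[0,0,0],[0,0,0]],[0,[0,0,0],[0,0,0]]]'

```text
t: 44.2
tool_pos: [0.5577, -0.0179, 0.0483]
tool_rot: [-0.275, 3.128, -0.0]
contact_force: [0.6, -0.5, -1.2]
opening: 0.0123
grip_force: 81.0
```

Emit:
play_rows --series '[[0,[0,0,0],[0,0,1]],[0,[0,0,0.005],[0,0,1]],[0,[0,0,0.005],[0,0,1]],[0,[0,0,0.005],[0,0,1]],[0,[0,0,0.005],[0,0,1]],[0,[0,0,0.005],[0,0,1]],[0,[0,0,0.005],[0,0,1]],[0,[0,0,0],[0,0,1]]]'

```text
t: 45.2
tool_pos: [0.5577, -0.0182, 0.0467]
tool_rot: [1.431, 2.795, -0.0]
contact_force: [1.0, -0.9, -1.7]
opening: 0.0122
grip_force: 81.1
```

Emit:
play_rows --series '[[0,[0,0,0],[0,0,1]],[0,[0,0,0],[0,0,1]],[0,[0,0,0],[0,0,1]],[0,[0,0,0],[0,0,1]],[0,[0,0,0],[0,0,1]],[0,[0,0,0],[0,0,1]],[0,[0,0,0],[0,0,1]],[0,[0,0,0],[0,0,1]]]'

```text
t: 46.2
tool_pos: [0.5559, -0.0177, 0.0463]
tool_rot: [-2.694, -1.612, 0.005]
contact_force: [-4.6, 0.8, 3.2]
opening: 0.0117
grip_force: 81.8
```

```bash
python3 -c "
from h import *
o,M=st();print(o['wrist_torque'],o['effort'][5])"
```

```text
t 46.2 p [ 0.5559 -0.0177  0.0463] yaw(y axis) -28.2 z [-0.004  0.    -1.   ] F [-4.6  0.8  3.2] op 0.0117 g 81.7715827536449 q [-0.17  0.08  1.91 -0.    1.15  0.33]
[0.12239016 1.02717508 0.07174415] -0.8137552253901958
```

Emit:
play_rows --series '[[0,[0,0,0],[0,0,1]],[0,[0,0,0],[0,0,1]],[0,[0,0,0],[0,0,1]],[0,[0,0,0],[0,0,1]]]'

```text
t: 46.7
tool_pos: [0.5552, -0.0171, 0.0463]
tool_rot: [-3.033, -0.807, 0.008]
contact_force: [-8.8, 2.2, 4.3]
opening: 0.0124
grip_force: 82.0
```

```bash
python3 -c "
from h import *
o,M=st();print(o['wrist_torque'],o['effort'][5])"
```

```text
t 46.7 p [ 0.5552 -0.0171  0.0463] yaw(y axis) -60.2 z [-0.006  0.002 -1.   ] F [-8.8  2.2  4.3] op 0.0124 g 81.98135018348694 q [-0.17  0.08  1.91  0.    1.15  0.89]
[0.51416581 1.30459846 0.14360707] -0.7624631747603416
```

Emit:
play_rows --series '[[0,[0,0,0],[0,0,1]],[0,[0,0,0],[0,0,1]],[0,[0,0,0],[0,0,1]]]'

```text
t: 47.08
tool_pos: [0.555, -0.0165, 0.0462]
tool_rot: [-3.134, -0.159, 0.01]
contact_force: [-9.3, 5.2, 6.2]
opening: 0.0122
grip_force: 82.1
```

```bash
python3 -c "
from h import *
o,M=st();print(o['wrist_torque'],o['effort'][5])"
```

```text
t 47.08 p [ 0.555  -0.0165  0.0462] yaw(y axis) -84.2 z [-0.006  0.003 -1.   ] F [-9.3  5.2  6.2] op 0.0122 g 82.09863066673279 q [-0.16  0.08  1.91  0.    1.16  1.3 ]
[0.89029984 1.48136415 0.26274101] -0.6338216923177242
```

Emit:
play_rows --series '[[0,[0,0,0],[0,0,0.7]],[0,[0,0,0],[0,0,0.7]]]'

```text
t: 47.32
tool_pos: [0.5549, -0.0161, 0.0462]
tool_rot: [-3.135, 0.145, 0.01]
contact_force: [-8.6, 5.0, 6.4]
opening: 0.0122
grip_force: 82.1
```

```bash
python3 -c "
from h import *
o,M=st();print(o['wrist_torque'],o['effort'][5])"
```

```text
t 47.33 p [ 0.5549 -0.0161  0.0462] yaw(y axis) -95.3 z [-0.006  0.003 -1.   ] F [-8.6  5.   6.4] op 0.0122 g 82.1039092540741 q [-0.16  0.08  1.91  0.    1.16  1.5 ]
[1.14268326 1.35846253 0.330515  ] -0.30573329888284206
```

Emit:
play_rows --series '[[0.4,[0,0,0],[0,0,0]],[0.4,[0,0,0],[0,0,0]],[0.4,[0,0,-0.8],[0,0,0]],[0.4,[0,0,-1],[0,0,0]],[0.4,[0,0,-0.5],[0,0,0]],[0.4,[0,0,-0.5],[0,0,0]],[0.4,[0,0,0],[0,0,0]]]'

```text
t: 48.2
tool_pos: [0.5592, -0.0184, 0.1893]
tool_rot: [3.137, -0.141, 0.01]
contact_force: [-1.1, 0.5, -0.3]
opening: 0.0343
grip_force: 0.0
```

```bash
python3 - <<'E'
from h import *
rel(.6206,.2512,.2,150.5)
b=grab('wrist','w13'); H=b['hand_eye']; g=b['color'].mean(2)[165:255,235:330]
for r in g[::2]: print(''.join(' .:-=+*#%@'[int(x*9.9/255)] for x in r[::1]))
E
```

```text
t 48.2 p [ 0.5592 -0.0184  0.1893] yaw(y axis) -95.2 z [ 0.006 -0.001 -1.   ] F [-1.1  0.5 -0.3] op 0.0343 g 0.0 q [-0.17 -0.08  1.81 -0.    1.4   1.5 ]
steps [ 0.74 -5.48 -0.21] yaw_x -5.2 turn -19.46
%#%%%%%%%%#%%%#%%%%%%%%%#%%%%%%%#*=-=*#%%%%%%%%%%%%%##%#####*++++*++++*****##%%%%%%%%%%%%%%%%%%
%%%%%%%%%%#%%%#%%%%%%%%%%%%%%%#%%#+--+#%%%%%%%%%%%%##**+++++++++++++++++++*#%%%#%%%%########***
%%%%%%%%%%%%%%%%%%%%%%%%%%%%%%%%%#*=-=*#%%%%%%######*++++++++++++++++++++*##%%%%%%#***++++++++*
%%#%%%%%%%%%%%%#%%#%%%%%%%%%%%%%%%#*=-+##%%%##*++++++++++++++++++++++++++#%%%%#####*+++++++++++
%%%%%%%%%%%%%%%%%%%%#%%%%%%%%%%%#%%*+-=*####**+++++++++++++++++++++++++++##%###+++++++==+++++*#
%%%%%%%%%%%%%%%%%#%%%%%%%%%%%%%%%%%#*=-+**+++++++++++++++++++++++++++++++***+++=+++++++++*#####
%%%%%%%%%%%%%%%%#%%%%%%%%%#%%%%%%%%##+-------------==++++++++++++++++++==+++=+++++++=++*#######
%%%%%%%%%%%%#%%%%%%%%%%%%%%%%%%%%%%%#*=--------------=+++++++=++=++++=+++=+=======++=+*########
%%%%%%%%%%%%%%#%%%%%%%%%%%%%%%%%%%##*+=---------------===+++====+=++=+=====+=+=++===++*########
%%%%%%%%%%%%%%%%%%%%%%%%%%#%%%%###
[... 2721 characters left out ...]
#%###%#%##%%%%#%%%%#%#%%%%%#
%%#%%%#%%%%%%%%%%%%%%#%%%%#%%%%%#################%%#%%#*=-+#%%%%%%#%#%%%%%%%%%%%%%#%#%%#%%#####
%%%%%%%%%%%%%%%%%%%%%%%%%%#%%%%%%#########%#%%%%%%%%%%##+-=*#%%#%%%%%%#%%%%##%#%#%#%%%%#%%%%%#%
%%%%%#%%%%%%#%%%#%%%%%%%#%%%%#%%##########%%%%%%%%%%#%%#*=-+##%%%#%#%##%%%%%%%%##%%%%%%##%#####
%%#%%%%%%#%%%%%%#%%%%##%%%%%%%%%%#####%#%%%#%%%#%%%%%%%%#+-=*#%%%#%#%%%%%%%%%%%%%%#%#%%%#######
%%%%%%%%%%#%%%%%%%%%%#%%%%%%%%%%%%#%####%%#%%#%#%%%%#%#%#*=-+##%%%%%%#%%%%%%#%%%#%%#######%#%#%
%%%%%%%%%%%%%%%%%%%%%%%%%%%%%%%%%#%%##%##%%##%#%#%%%%%%%%#*==*#%#%%%%%%%%%%%%%##%#%%%%%%%#%%%##
%%%%%%%%%#%%%%%%%%%%%%%%%%%%%%%%%#######%%%%#%%%#%%%%%#%%#*+-=*#%#%#%#%%##%#%#%%%%###%%###%%###
```

Emit:
play_rows --series '[[0.4,[0,0,0],[0,0,-1]],[0.4,[0,0,0],[0,0,-1]],[0.4,[0,0,0],[0,0,-1]],[0.4,[0,0,0],[0,0,-1]],[0.4,[0,0,0],[0,0,-1]],[0.4,[0,0,0],[0,0,-1]],[0.4,[0,0,0],[0,0,-1]],[0.4,[0,0,0],[0,0,-1]]]'

```text
t: 49.25
tool_pos: [0.5563, -0.0179, 0.1838]
tool_rot: [-2.731, -1.548, 0.004]
contact_force: [0.1, -0.4, 0.2]
opening: 0.034
grip_force: 0.0
```

Emit:
play_rows --series '[[0.4,[0,0,0],[0,0,-1]],[0.4,[0,0,0],[0,0,-1]],[0.4,[0,0,0],[0,0,-1]],[0.4,[0,0,0],[0,0,-1]],[0.4,[0,0,0],[0,0,-1]],[0.4,[0,0,0],[0,0,-1]],[0.4,[0,0,0],[0,0,-1]],[0.4,[0,0,0],[0,0,-1]]]'

```text
t: 50.25
tool_pos: [0.5563, -0.0178, 0.1838]
tool_rot: [-1.495, -2.76, 0.002]
contact_force: [-0.3, 0.3, -0.3]
opening: 0.0345
grip_force: 0.0
```

Emit:
play_rows --series '[[0.4,[0,0,0],[0,0,-1]],[0.4,[0,0,0],[0,0,-1]],[0.4,[0,0,0],[0,0,-1]],[0.4,[0,0,0],[0,0,-0.46]],[0.4,[0.26,0.88,0],[0,0,0]],[0.4,[0.26,0.88,0],[0,0,0]],[0.4,[0.26,0.88,0],[0,0,0]],[0.4,[0.26,0.88,0],[0,0,0]]]'

```text
t: 51.25
tool_pos: [0.598, 0.1621, 0.1837]
tool_rot: [-0.799, -3.036, 0.002]
contact_force: [0.1, -0.7, 0.4]
opening: 0.0342
grip_force: 0.0
```

Emit:
play_rows --series '[[0.4,[0.26,0.88,0],[0,0,0]],[0.4,[0.26,0.88,0],[0,0,0]],[0.4,[0,0,0.7],[0,0,0]],[0.4,[0,0,0.3],[0,0,0]],[0.4,[0,0,0],[0,0,0]],[0.4,[0,0,0],[0,0,0]]]'

```text
t: 52.0
tool_pos: [0.6198, 0.2498, 0.1368]
tool_rot: [0.801, 3.037, 0.001]
contact_force: [-0.3, -0.7, 0.4]
opening: 0.0341
grip_force: 0.0
```

```bash
python3 - <<'E'
from h import *
rel(.6206,.2512,.067,150.5)
b=grab('wrist','w14'); g=b['color'].mean(2)[160:260,222:342]
for r in g[::2]: print(''.join(' .:-=+*#%@'[int(x*9.9/255)] for x in r[::1]))
E
```

```text
t 52.0 p [0.6198 0.2498 0.1368] yaw(y axis) 60.5 z [ 0.001  0.    -1.   ] F [-0.3 -0.7  0.4] op 0.0341 g 0.0 q [ 0.27  0.22  1.59 -0.    1.33 -0.78]
steps [0.   0.03 1.4 ] yaw_x 150.5 turn -0.0
*****+***********************+*************+++++++++++++++++++++++++++**************************************************
****************************+++****+++++++**+++++++++++++*++++++++*++****+**********************************************
*************************++++++++*+*++++++*****++++++++++++++++++++*****++***********************************+**********
++*++***********+********++++*+**+*+**++++++++++++=-----------==++++*+*++++*********************************+***********
**+*********************+**+***********++++++++++=-:::::::::::-=++++++++++++********************************************
*************************+*************+++++++==---------------=+++++++++++++*******************************************
*************************************+++++++==----------------=++*++++++++++******++++**********************************
********************+**********+****++++++++=--------------
[... 4443 characters left out ...]
------------=--==========+*******#####%####%######*********************************************
++++++*+*++++***+=------------------------=====++***********************************************************************
++++++****++*****+=-----------------------====+*************************************************************************
***+++***+++++**++=-------==++==+==+===-==++++**************************************************************************
***+*++****+*+**++======-=++++++++***++++++*****************************************************************************
*+**+++****++++++++++++++++++*+*++++++++********************************************************************************
```

The post is where expected, about 2 mm to +y_t. I'll descend, grip, lift, turn to yaw 100 and move over.

Emit:
play_rows --force 60 --series '[[0.4,[0.02,0.05,0.7],[0,0,0.1]],[0.4,[0,0,0.68],[0,0,0]],[0.4,[0,0,0],[0,0,0]],[0,[0,0,0],[0,0,0]],[0,[0,0,0],[0,0,0]],[0,[0,0,0],[0,0,0]],[0,[0,0,0],[0,0,0]]]'

```text
t: 52.92
tool_pos: [0.6216, 0.2534, 0.0701]
tool_rot: [0.82, 3.028, 0.004]
contact_force: [-0.1, 0.0, 7.5]
opening: 0.0056
grip_force: 60.0
```

Emit:
play_rows --series '[[0,[0,0,-0.3],[0,0,0]],[0,[0,0,-0.9],[0,0,0]],[0,[0,0,-1],[0,0,0]],[0,[0,0,0],[0,0,1]],[0,[0,0,0],[0,0,1]],[0,[0,0,0],[0,0,1]],[0,[0,0,0],[0,0,1]]]'

```text
t: 53.8
tool_pos: [0.6191, 0.2529, 0.177]
tool_rot: [-1.63, -2.684, 0.001]
contact_force: [0.3, 0.3, -1.4]
opening: 0.0057
grip_force: 58.9
```

Emit:
play_rows --series '[[0,[0,0,0],[0,0,1]],[0,[0,0,0],[0,0,1]],[0,[0,0,0],[0,0,0.2]],[0,[0,0,0],[0,0,0]]]'

```text
t: 54.3
tool_pos: [0.6195, 0.2529, 0.1771]
tool_rot: [-2.015, -2.41, 0.0]
contact_force: [-0.7, 0.0, -1.9]
opening: 0.0056
grip_force: 58.9
```

```bash
python3 -c "
from h import *
rel(.5408,.0762,.111,100)"
```

```text
t 54.3 p [0.6195 0.2529 0.1771] yaw(y axis) 10.2 z [-0. -0. -1.] F [-0.7  0.  -1.9] op 0.0056 g 58.87170910835266 q [0.28 0.19 1.55 0.   1.4  0.1 ]
steps [-3.2  -2.17  1.32] yaw_x 100.2 turn 0.03
```

Emit:
play_rows --series '[[0,[-0.8,-0.54,0],[0,0,0.03]],[0,[-0.8,-0.54,0],[0,0,0]],[0,[-0.8,-0.54,0],[0,0,0]],[0,[-0.8,-0.55,0],[0,0,0]],[0,[0,0,0.6],[0,0,0]],[0,[0,0,0.6],[0,0,0]],[0,[0,0,0.14],[0,0,0]],[0,[0,0,0],[0,0,0]]]'

```text
t: 55.3
tool_pos: [0.5404, 0.0768, 0.1102]
tool_rot: [-2.021, -2.405, 0.0]
contact_force: [-0.3, 0.2, -1.6]
opening: 0.0057
grip_force: 59.0
```

Emit:
play_rows --series '[[0,[0,0,0],[0,0,0]],[0,[0,0,0],[0,0,0]]]'

```text
t: 55.55
tool_pos: [0.5414, 0.0768, 0.1115]
tool_rot: [2.02, 2.403, 0.003]
contact_force: [0.5, 0.5, -1.8]
opening: 0.0057
grip_force: 59.0
```

```bash
python3 -c "
from h import *
rel(.5408,.0762,.1,100);hs()
b=grab('wrist'); g=b['color'].mean(2); 
for v in (150,170,192,208,214): print(v,g[v,254:312].astype(int))"
```

```text
t 55.55 p [0.5414 0.0768 0.1115] yaw(y axis) 9.9 z [ 0.002  0.    -1.   ] F [ 0.5  0.5 -1.8] op 0.0057 g 59.04592573642731 q [ 0.   -0.03  1.9   0.    1.27 -0.17]
steps [-0.01 -0.01  0.23] yaw_x 99.9 turn -0.01
t 55.55 p [0.5414 0.0768 0.1115] yaw(y axis) 9.9 z [ 0.002  0.    -1.   ] F [ 0.5  0.5 -1.8] op 0.0057 g 59.04592573642731 q [ 0.   -0.03  1.9   0.    1.27 -0.17]
185 262 281; 190 262 281; 195 265 297; 200 262 298; 205 265 298; 210 263 299; 215 266 298; 220 240 329; 225 294 296; 
150 [260 261 262 263 264 265 266 267 298]
170 [261 262 263 264 265 266 267 298]
150 [201 202 200 201 203 197 168 124 116 137 143 141 139 152 170 190 199 206
 198 196 196 197 195 193 195 194 193 195 194 195 191 198 199 193 193 196
 194 196 198 199 195 196 197 187 165 170 193 205 202 200 203 201 203 203
 203 205 202 203]
170 [198 199 200 200 200 202 185 144 115 127 142 137 140 140 146 167 194 201
 199 202 201 199 198 194 192 194 193 191 194 191 196 196 196 192 195 192
 192 197 195 197 194 195 191 185 162 167 190 203 206 202 202 202 205 204
 203 202 203 202]
192 [199 200 198 198 199 195 182 151 111 108 111  98  80  76  76  78  75  78
  82  80  82  80  77  85  81  81  78  96 143 182 187 191 192 191 188 187
 190 188 190 189 190 189 186 172 162 176 197 205 201 203 202 202 202 205
 203 202 204 203]
208 [199 198 194 198 200 196 195 170 132 110 113 106  89  79  73  75  73  78
  76  71  77  78  75  79  78  76  76  80  74  82  84  76  85  84  83  82
  83  86  84  83  80  84  80  77  86 107 144 173 193 203 201 202 205 203
 205 206 202 201]
214 [200 196 196 198 198 196 194 173 137 113 116 105  85  76  77  75  94 112
 116 123 123 122 123 128 122 123 126 124 124 127 124 123 124 122 122 126
 120 121 114 105  92  78  78  80  88 107 133 145 156 175 196 203 205 205
 205 205 202 206]
```

Emit:
play_rows --series '[[0,[0,-0.025,0.1],[0,0,0]],[0,[0,0,0],[0,0,0]],[0,[0,0,0.15],[0,0,0]],[0,[0,0,0.12],[0,0,0]],[0,[0,0,0],[0,0,0]],[0,[0,0,0],[0,0,0]]]'

```text
t: 56.4
tool_pos: [0.5392, 0.0764, 0.0915]
tool_rot: [-2.022, -2.404, 0.0]
contact_force: [0.1, -1.3, -2.4]
opening: 0.0056
grip_force: 59.1
```

Emit:
play_rows --series '[[0,[0,0,0.15],[0,0,0]],[0,[0,0,0.12],[0,0,0]],[0,[0,0,0.03],[0,0,0]],[0,[0,0,0],[0,0,0]],[0,[0,0,0],[0,0,0]]]'

```text
t: 57.02
tool_pos: [0.5392, 0.0764, 0.0765]
tool_rot: [2.022, 2.404, -0.0]
contact_force: [-0.6, 0.5, -1.6]
opening: 0.0056
grip_force: 59.1
```

Emit:
play_rows --series '[[0,[0,0,0],[0,0,0.5]],[0,[0,0,0],[0,0,1]],[0,[0,0,0],[0,0,1]],[0,[0,0,0],[0,0,1]],[0,[0,0,0],[0,0,1]],[0,[0,0,0],[0,0,1]],[0,[0,0,0],[0,0,1]]]'

```text
t: 57.9
tool_pos: [0.5392, 0.0764, 0.0766]
tool_rot: [2.874, 1.268, 0.0]
contact_force: [-0.5, -0.1, -2.4]
opening: 0.0056
grip_force: 59.1
```

Emit:
play_rows --series '[[0,[0,0,0],[0,0,1]],[0,[0,0,0],[0,0,1]],[0,[0,0,0],[0,0,1]],[0,[0,0,0],[0,0,1]],[0,[0,0,0],[0,0,0.75]],[0,[0,0,0],[0,0,0]]]'

```text
t: 58.65
tool_pos: [0.5392, 0.0764, 0.0766]
tool_rot: [3.13, 0.272, 0.0]
contact_force: [-0.5, -0.0, -2.2]
opening: 0.0055
grip_force: 59.1
```

```bash
python3 -c "
from h import *
o,M=st();print(o['wrist_torque'])"
```

```text
t 58.65 p [0.5392 0.0764 0.0766] yaw(y axis) -80.1 z [ 0. -0. -1.] F [-0.5 -0.  -2.2] op 0.0055 g 59.100138545036316 q [ 0.    0.01  1.93 -0.    1.2   1.4 ]
[ 0.04840332 -0.04760528 -0.02296465]
```

Emit:
play_rows --series '[[0.4,[0,0,0],[0,0,0]],[0.4,[0,0,0],[0,0,0]],[0.4,[0,0,-0.6],[0,0,0]],[0.4,[0,0,-0.6],[0,0,0]],[0.4,[0,0,0],[0,0,-1]],[0.4,[0,0,0],[0,0,-1]],[0.4,[0,0,0],[0,0,-1]],[0.4,[0,0,0],[0,0,-1]]]'

```text
t: 59.65
tool_pos: [0.5394, 0.0765, 0.1369]
tool_rot: [2.931, 1.13, 0.001]
contact_force: [0.4, 0.1, -0.1]
opening: 0.0343
grip_force: 0.0
```

Emit:
play_rows --series '[[0.4,[0,0,0],[0,0,-1]],[0.4,[0,0,0],[0,0,-1]],[0.4,[0,0,0],[0,0,-1]],[0.4,[0,0,0],[0,0,-1]],[0.4,[0,0,0],[0,0,-1]],[0.4,[0,0,0],[0,0,-1]],[0.4,[0,0,0],[0,0,-1]],[0.4,[0,0,0],[0,0,-1]]]'

```text
t: 60.65
tool_pos: [0.5394, 0.0764, 0.1369]
tool_rot: [1.887, 2.511, 0.001]
contact_force: [-0.2, 0.4, -0.2]
opening: 0.034
grip_force: 0.0
```

Emit:
play_rows --series '[[0.4,[0,0,0],[0,0,-1]],[0.4,[0,0,0],[0,0,-1]],[0.4,[0,0,0],[0,0,-1]],[0.4,[0,0,0],[0,0,-1]],[0.4,[0,0,0],[0,0,-1]],[0.4,[0,0,0],[0,0,-1]],[0.4,[0,0,0],[0,0,-1]],[0.4,[0,0,0],[0,0,-1]]]'

```text
t: 61.65
tool_pos: [0.5394, 0.0765, 0.1369]
tool_rot: [0.269, 3.129, 0.0]
contact_force: [0.2, -0.2, -0.2]
opening: 0.034
grip_force: 0.0
```

Emit:
play_rows --series '[[0.4,[0,0,0],[0,0,-1]],[0.4,[0,0,0],[0,0,-1]],[0.4,[0,0,0],[0,0,-0.5]],[0.4,[0,0,0],[0,0,0]],[0.4,[0,0,0],[0,0,0]]]'

```text
t: 62.28
tool_pos: [0.5393, 0.0764, 0.1367]
tool_rot: [-0.269, 3.13, -0.0]
contact_force: [0.3, 0.2, 0.4]
opening: 0.0341
grip_force: 0.0
```

```bash
python3 - <<'E'
from h import *
rel(.5392,.0764,.047,190)
b=grab('wrist'); g=b['color'].mean(2)[180:270:3,235:330:2]
for r in g: print(''.join(' .:-=+*#%@'[int(x*9.9/255)] for x in r))
E
```

```text
t 62.27 p [0.5393 0.0764 0.1367] yaw(y axis) 99.8 z [ 0. -0. -1.] F [0.3 0.2 0.4] op 0.0341 g 0.0 q [ 0.   -0.06  1.89 -0.    1.31 -1.74]
steps [ 0.   -0.    1.79] yaw_x -170.2 turn -0.02
###%###%%#%%%#%%##%%####==###%#####%%%%#%%%%%%%%
##%##%####%#%%####%#####==#########%#%%%#%##%##%
#############%%#########==##########%%%%%%%%%%%#
##########******+++=====-===########%%%#####%###
##%###*+++++++++++=----=-===+##########%####%###
*****++++++++++====----=-====+***###############
+====++++++==+=====+********+****###############
+++=+++=+=+=++=====*########******##############
=+==++=++==========*########*******#############
++=======+=========*########*******#############
+++==+++==+========*########*******#############
===+===============*########*******#############
++====++=+=========*########******##############
=======++====+=====*########*****###*+++++++++**
===================*#+===+*#****##+=============
--------------======+-----=*****#*==============
++++*+++++++++++===++-----+****#######%########%
#%#%#*++++++++++++==+-----=#**#######%##########
%#%##++++++++++++++++-----+###%%##########%%%%##
#%#%##*+++++++++++++*=----=####%#%##%#%%#%%###%%
######++++++++++***+#=+++++##########%%#####%###
###################*#++*##################%##%##
###%%######%#######*#+=*####################%###
#######%%###%######*#+=+*########%##%%#%%%#####%
########%##%#######*#+==+##############%#######%
%#############%##%##*+==*#####%#################
############%###%#######==######################
----::+#####%######%####=-##%########%###*::----
----. =##########%####%#==##########%%#%%+ .:---
---:  =#################==#%#####%%#####%+  :---
```

The nut is aligned and centred, so I'll tighten it the same way.

Emit:
play_rows --force 80 --series '[[0.4,[0,0,0.9],[0,0,0]],[0.4,[0,0,0.7],[0,0,0]],[0.4,[0,0,0.19],[0,0,0]],[0,[0,0,0],[0,0,0]],[0,[0,0,0],[0,0,0]],[0,[0,0,0],[0,0,0]],[0,[0,0,0],[0,0,0]]]'

```text
t: 63.2
tool_pos: [0.5398, 0.0765, 0.0479]
tool_rot: [-0.27, 3.128, -0.0]
contact_force: [0.9, -0.4, -0.9]
opening: 0.012
grip_force: 80.9
```

Emit:
play_rows --series '[[0,[0,0,0],[0,0,1]],[0,[0,0,0.005],[0,0,1]],[0,[0,0,0.005],[0,0,1]],[0,[0,0,0.005],[0,0,1]],[0,[0,0,0.005],[0,0,1]],[0,[0,0,0.005],[0,0,1]],[0,[0,0,0.005],[0,0,1]],[0,[0,0,0],[0,0,1]]]'

```text
t: 64.2
tool_pos: [0.5396, 0.0766, 0.0462]
tool_rot: [1.435, 2.794, 0.001]
contact_force: [0.0, 0.3, -0.8]
opening: 0.012
grip_force: 81.1
```

Emit:
play_rows --series '[[0,[0,0,0],[0,0,1]],[0,[0,0,0],[0,0,1]],[0,[0,0,0],[0,0,1]],[0,[0,0,0],[0,0,1]],[0,[0,0,0],[0,0,1]],[0,[0,0,0],[0,0,1]],[0,[0,0,0],[0,0,1]],[0,[0,0,0],[0,0,1]]]'

```text
t: 65.2
tool_pos: [0.5404, 0.0763, 0.046]
tool_rot: [2.697, 1.608, 0.004]
contact_force: [3.1, 0.0, -4.4]
opening: 0.0122
grip_force: 80.7
```

Emit:
play_rows --series '[[0,[0,0,0],[0,0,1]],[0,[0,0,0],[0,0,1]],[0,[0,0,0],[0,0,1]],[0,[0,0,0],[0,0,1]],[0,[0,0,0],[0,0,1]],[0,[0,0,0],[0,0,1]],[0,[0,0,0],[0,0,1]]]'

```text
t: 66.08
tool_pos: [0.5408, 0.0757, 0.0459]
tool_rot: [3.136, 0.155, 0.007]
contact_force: [6.1, -2.4, -6.8]
opening: 0.0122
grip_force: 80.2
```

```bash
python3 -c "
from h import *
o,M=st();print(o['wrist_torque'],o['effort'][5])"
```

```text
t 66.08 p [0.5408 0.0757 0.0459] yaw(y axis) -84.4 z [ 0.005 -0.002 -1.   ] F [ 6.1 -2.4 -6.8] op 0.0122 g 80.22186756134033 q [ 0.    0.06  1.94 -0.    1.14  1.48]
[-0.45704503 -0.90221012  0.2204386 ] -0.7394957542419434
```

Emit:
play_rows --series '[[0,[0,0,0],[0,0,0.7]],[0,[0,0,0],[0,0,0.7]]]'

```text
t: 66.32
tool_pos: [0.5408, 0.0756, 0.0458]
tool_rot: [3.136, -0.15, 0.007]
contact_force: [6.9, -2.7, -7.3]
opening: 0.012
grip_force: 80.2
```

```bash
python3 -c "
from h import *
o,M=st();print(o['wrist_torque'],o['effort'][5])"
```

```text
t 66.33 p [0.5408 0.0756 0.0458] yaw(y axis) -95.5 z [ 0.005 -0.002 -1.   ] F [ 6.9 -2.7 -7.3] op 0.012 g 80.22189974784851 q [ 0.    0.06  1.94 -0.    1.14  1.67]
[-0.51789941 -0.91399447  0.23992453] -0.40532729588449
```

Emit:
play_rows --series '[[0.4,[0,0,0],[0,0,0]],[0.4,[0,0,0],[0,0,0]],[0.4,[0,0,-0.8],[0,0,0]],[0.4,[0,0,-1],[0,0,0]],[0.4,[0,0,-0.5],[0,0,0]],[0.4,[0,0,-0.5],[0,0,0]],[0.4,[0,0,0],[0,0,0]]]'

```text
t: 67.2
tool_pos: [0.5408, 0.0766, 0.1886]
tool_rot: [-3.138, 0.145, -0.009]
contact_force: [0.8, 0.1, -0.1]
opening: 0.0341
grip_force: 0.0
```

```bash
python3 - <<'E'
from h import *
st(); b=grab('wrist'); g=b['color'].mean(2)[150:255:3,225:340:2]
for r in g: print(''.join(' .:-=+*#%@'[int(x*9.9/255)] for x in r))
E
```

```text
t 67.2 p [0.5408 0.0766 0.1886] yaw(y axis) -95.3 z [ 0.006  0.    -1.   ] F [ 0.8  0.1 -0.1] op 0.0341 g 0.0 q [ 0.   -0.11  1.84  0.    1.4   1.67]
%%%%%%%%%%%%%%%%%%%%#-+%%%%%%%%%%%%%%%%%%%%%%%%%%%%%%%%%%%
%%%%%%%%%%%%%%%%%%%%%+-#%%%%%%%%%%%%%%%%%%%%%%%%%%%%%%%%%%
%%%%%%%%%%%%%%%%%%%%%#-*%%%%%%%%%%%%%%%%%%%%%%%%%%%%%%%%%%
%%%%%%%%%%%%%%%%%%%%%%+=#%%%%%%%%%%%%%%%%%%%%%%%%%%%%%%%%%
%%%%%%%%%%%%%%%%%%%%%%*-*%%%%%%%%%%##**++***%%%%%%%%%%%%%%
%%%%%%%%%%%%%%%%%%%%%%#=+#%%%%%%%##++++++++*%%%%%%***##%%#
%%%%%%%%%%%%%%%%%%%%%%%*-#%%%%%#+++++++++++*%%%%**+++++**#
%%%%%%%%%%%%%%%%%%%%%%%#=+%#**++++++++++++++##*++=++**####
%%%%%%%%%%%%%%%%%%%%%%%%+-**=====++++++++++==+++++########
%%%%%%%%%%%%%%%%%%%%%%%%#--------=++++===+++++=+++####%###
%%%%%%%%%%%%%%%%%%%%%%%%#+=+=====--==++++==+=+++++##%####%
%%%%%%%%%%%%%%%%%%%%%%#*#*#%#%###*===+++++++++++++*#%#%###
%%%%%%%%%%%%%%%%%%#######*#%%%%##*====++=+++++++++***+++++
%%%%%%%%%%%%%%###########*#%%%%##*=====+++++++++++++++++++
%%%%%%%#########%#######**#%%%%%#*=====++++++++++++++++==-
%#%#######%###%#%########*#%%%##*+=====++++++++++===--=+*#
##%%#%
[... 414 characters left out ...]
-=+*##%%%%%%%%%%%%########*%%%%%%%%%%%%%%%%%%%%%%%%
-==+*##%%%%%%%%%%%%%%%%%%########*#%%%%%%%#%%%%%%%#%%%%%%%
#%%%%%%%%%%%%%%%%%%%%%%%%########*#%%%%%%%#%%%%%%%%#%%%%%%
#%%%%%%%%%%%%%%%%%%%%%%%########*+#%%%%%%%%%%%%%%#%##%%%##
%%%%%%%%%%%%%%%%%%%%%%%%%#%%%%%%*-#%%#%%%%%%%%%%%%%%%%%%%%
#%%%%%%%%%%%%%%%%%%%%%%#%#%%%%%%#=+%%%%%%%%%%%%%%%%%%%%%#%
+#%%%%%%%%%%%%%%%%%%%%%%#%%%%%%%%*=#%%%%%#%%%%%%%%#%%%%%%%
+#%%%%%%%%%%%%%%%%%%%%%%%#%%%%%%%#=*%%%#%%%%%%#%%%#%%%#%%%
+*#%%%%%%%%%%%%%%%%%%%%%##%##%%%%%+=#%%%%%%%%%%%%%#%%%%#%%
++*%%%%%%%%%%%%%%%%%%%%%####%%%%%%#-*%%%%#%#%#%%%%%%%#%%%%
+++#%%%%%%%%%%%%%%%#%%%%#%#%%%%%%%#=+#%%%%#%%%#%%%%%%%%%#%
+++*%%%%%%%%%%%%%%%%%%%%###%%#%%%%%*=#%%%%%#%%%%%%%%%#%%%#
```

Torque on the third nut was a little lower, so I'll nip it up another 12° to be sure.

Emit:
play_rows --force 90 --series '[[0.4,[0,0,0.9],[0,0,0]],[0.4,[0,0,0.9],[0,0,0]],[0.4,[0,0,0.7],[0,0,0]],[0.4,[0,0,0.3],[0,0,0]],[0,[0,0,0],[0,0,0]],[0,[0,0,0],[0,0,0]],[0,[0,0,0],[0,0,0]],[0,[0,0,0],[0,0,0]]]'

```text
t: 68.25
tool_pos: [0.5385, 0.0761, 0.045]
tool_rot: [3.137, -0.146, -0.002]
contact_force: [0.7, -2.2, -11.7]
opening: 0.0119
grip_force: 88.8
```

Emit:
play_rows --series '[[0,[0,0,0],[0,0,0.5]],[0,[0,0,0],[0,0,0.5]]]'

```text
t: 68.5
tool_pos: [0.5385, 0.0763, 0.045]
tool_rot: [3.119, -0.367, -0.002]
contact_force: [-0.5, -1.2, -11.4]
opening: 0.0119
grip_force: 88.9
```

```bash
python3 -c "
from h import *
o,M=st();print(o['wrist_torque'],o['effort'][5])"
```

```text
t 68.5 p [0.5385 0.0763 0.045 ] yaw(y axis) -103.4 z [-0.001 -0.    -1.   ] F [ -0.5  -1.2 -11.4] op 0.0119 g 88.90343070030212 q [ 0.    0.05  1.94 -0.    1.15  1.81]
[-0.33502728 -0.10467242  0.23760231] -0.21727407351136208
```

Emit:
play_rows --series '[[0,[0,0,0],[0,0,0.5]],[0,[0,0,0],[0,0,0.5]]]'

```text
t: 68.75
tool_pos: [0.5386, 0.0764, 0.045]
tool_rot: [3.087, -0.584, -0.001]
contact_force: [0.2, -2.0, -12.3]
opening: 0.0121
grip_force: 88.8
```

```bash
python3 -c "
from h import *
o,M=st();print(o['wrist_torque'],o['effort'][5])"
```

```text
t 68.75 p [0.5386 0.0764 0.045 ] yaw(y axis) -111.4 z [-0.001 -0.    -1.   ] F [  0.2  -2.  -12.3] op 0.0121 g 88.83878231048584 q [ 0.    0.05  1.94 -0.    1.15  1.95]
[-0.28226801 -0.19744178  0.23589856] -0.19255788065493107
```

Emit:
play_rows --series '[[0.4,[0,0,0],[0,0,0]],[0.4,[0,0,0],[0,0,0]],[0.4,[0,0,-0.8],[0,0,0]],[0.4,[0,0,-1],[0,0,0]],[0.4,[0,0,-1],[0,0,0]],[0.4,[0,0,-1],[0,0,0]],[0.4,[0,0,0],[0,0,0]]]'

```text
t: 69.62
tool_pos: [0.5429, 0.0768, 0.2441]
tool_rot: [-3.084, 0.579, -0.022]
contact_force: [-0.3, -0.6, -0.0]
opening: 0.0342
grip_force: 0.0
```

```bash
python3 - <<'E'
from h import *
st(); b=grab('wrist'); g=b['color'].mean(2)[150:240:2,235:330]
for r in g: print(''.join(' .:-=+*#%@'[int(x*9.9/255)] for x in r))
E
```

```text
t 69.62 p [0.5429 0.0768 0.2441] yaw(y axis) -111.3 z [ 0.014  0.001 -1.   ] F [-0.3 -0.6 -0. ] op 0.0342 g 0.0 q [ 0.   -0.15  1.79  0.    1.49  1.95]
%%%%%%%%%%%%%%%%%%%%%%%#+==*#%%%%%%%%%%%%%%%%%%%%%%%%%%%%%%%%%%%%%%%%%%%%%%%%##**+++****++*###%
%%%%%%%%%%%%%%%%%%%%%%%%#*==+#%%%%%%%%%%%%%%%%%%%%%%%%%%%%##*###****###%%%%%#*+++++=++++*######
%%%%%%%%%%%%%%%%%%%%%%%%%%#=-=*%%%%%%%%%%%%%%%%%%%%%%%%%##*+++++++++++*#%%#**+++++++++**#######
%%%%%%%%%%%%%%%%%%%%%%%%%%%#+==*%%%%%%%%%%%%%%%%%%%%%%%#**+++++++++++++*##*+++=+++**###%%##%%#%
%%%%%%%%%%%%%%%%%%%%%%%%%%%%#*==*#%%%%%%%%%%%%%%%%%%%##*+++++++++++++++++==++++++*#%####%%%#%#%
%%%%%%%%%%%%%%%%%%%%%%%%%%%%%#*==+#%%%%%%%%%%%%%%%###**++++++++++++++++++++++++++*#%%#%%%%%%%%%
%%%%%%%%%%%%%%%%%%%%%%%%%%%%%%%#+=+*#%%%%%%%%%%%%#*+++++++++++++++++++++++++++++*#%%%##%%%%%%%%
%%%%%%%%%%%%%%%%%%%%%%%%%%%%%%%%#+==*%%%%%%%%%###*+++++++++++++=++++++++++++++++*####%%%%%%##**
%%%%%%%%%%%%%%%%%%%%%%%%%%%%%%%%%#*==*#%%%%%%#*+++++++++++++++++++++++++++++++++##%%%%%##***+++
%%%%%%%%%%%%%%%%%%%%%%%%%%%%%%%%%%#*==+#%%%#*+=---------==++++++++++++++++++++++*###
[... 2671 characters left out ...]
%%#*+=+#%%%%%%%%%%%%%%%%%%%%
*++++++**#%%%%%%%%%%%%%%%%%%%%%%%%%%%%%%%%%%%%%%%%%%%%%%%%%%%%%%%%%%%%%#+=+##%%%%%%%%%%%%%%%%%%
*+*++++++*#%%%%%%%%%%%%%%%%%%%%%%%%%%%%%%%%%%%%%%%%%%%%%%%%%%%%%%%%%%%%%#+==*#%%%%%%%%%%%%%%%%%
**+*++++++**#%%%%%%%%%%%%%%%%%%%%%%%%%%%%%%%%%%%%%%%%%%%%%%%%%%%%%%%%%%%%#*==*#%%%%%%%%%%%%%%%%
+++++++++++**#%%%%%%%%%%%%%%%%%%%%%%%%%%%%%%%%%%%%%%%%%%%%%%%%%%%%%%%%%%%%#*+=+#%%%%%%%%%%%%#**
+++*++**++*++*#%%%%%%%%%%%%%%%%%%%%%%%%%%%%%%%%%%%%%%%%%%%%%%%%%%%%%%%%%%%%%#+=+#%%%%%%%##**+++
++++++++*++++***#%%%%%%%%%%%%%%%%%%%%%%%%%%%%%%%%%%%%%%%%%%%%%%%%%%%%%%%%%%%##+=+#%%##**+++++++
**+****++++++++**#%%%%%%%%%%%%%%%%%%%%%%%%%%%%%%%%%%%%%%%%%%%%%%%%%%%%%%%%%%%%#####*+++++++++++
```

```bash
python3 -c "
from h import *
print(ctrl.finish_job())"
```

```text
the job is handed in; nothing more can be done
None
```

I shut all three open caps, bolted the three posts square across the slot at their own lines with the wing nuts tightened, and handed the job in at about 70 s; the hand-in returned no verdict, and nut-on-beam force was inferred from about 0.24–0.33 N m of wrist torque rather than measured.

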